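Dock the logger pods, set the channel rockers, start the read-out

ROBOT

A 6-joint arm with a two-finger parallel gripper is mounted at the origin on the work surface; the furniture and walls round the work are solid. World frame = base frame: x ahead of the robot, y to its left, z up, the work surface at z = 0. Lengths are in m, angles in rad, forces in N, time in s.
With the tool pointing down it reaches from about 0.425 to 0.925 m from the base axis. Payload 12.5 kg.
Tool frame: the origin (TCP) lies midway between the tips of the shut fingers; the grasp point (between the pads) lies 19 mm behind it; z points along the fingers, y is the direction in which the jaws open and shut (so a half turn about z gives the same grasp; the last joint's range is limited). The gripper opens to 85 mm and grips with 20 to 120 N. Pads are 22 mm wide; open, the fingers measure 114 mm over their backs; the gripper's body (76 mm by 85 mm) begins 54 mm behind the grasp point. The pads swing forward as they close: fully open they stand 13 mm farther back than shut.
Start: joints at [-1.424, 0.491, 1.559, -0, 1.092, -0.106], TCP at [0.156, -0.605, 0.231] pointing down, gripper open.
Joint ranges: [-3.1, 3.1], [-0.84, 2.19], [0.05, 2.79], [-1.13, 4.28], [0.06, 2.93], [-2.69, 2.69]. Speed limits (rad/s): [2.22, 2.22, 2.79, 3.14, 3.14, 3.14].

INTERFACE

Orientations are given as a unit quaternion [x, y, z, w].
In Python, from cell import arm gives the robot as it stands. The module is installed in compiled form; this text tells all that it offers.
- The arm moves only by the tool move_arm, never from a script. Its argument "increments" is a list of rows, each a list of 3 entries, a list of its own where there are three numbers: the turn, a rotation vector about the tool's x, y, z in degrees, then the shift along the tool's x, y, z in m, then the opening, from 0 (shut) to 1 (fully open). In form: [[[ax, ay, az], [tx, ty, tz], gripper], ...]. A call has 1 to 8 rows; each row is the pose to reach, as a shift and turn from the pose commanded when the call began, along the tool's axes at that moment; what a row does not reach only later rows make up. A row lasts 1/8 s, in which the tool goes at most 62.5 mm and 10.7 degrees, less where a joint would pass 70% of its speed; a pose out of reach is approached as far as the arm can. A call with a gripper value outside its range is refused whole. The fingers move at their own pace and stop on an object; "newtons" is the grip in N (left out, the last holds). Time passes only in rows, so rows that repeat a pose let the fingers close. It gives the time, the measured TCP pose, the force and the opening at its end, in the units of the state.
- arm.sense(): the state, without advancing time (a new reading comes with each control period).
- arm.grab_frame(name): name is "scene" or "top"; returns the picture (400x640x3 uint8, red, green, blue); there is no depth.
- arm.camera_params(name): a dict with "fx", "fy", "cx", "cy" (pixels), "camera_from_world" (4x4, takes a point from world to camera coordinates). Camera axes: x right, y down, z forward; pixel columns grow to the right and rows downward; lengths in m; the calibration is good to about 2 mm. A picture is of the moment at which its call begins. camera_params takes no time and is no camera call.
- arm.sign_off(): hands the job in, once; it reports no verdict.
The state is a dict: "clock": time; "joint_positions": joint angles; "qvel": joint speeds; "tau": joint torques, N m; "tool_pos": TCP position; "orientation": TCP orientation; "wrist_force": force on the tool from outside, world axes, zero at the start; "wrist_torque": the same for the moment, N m; "opening": finger opening in m.
Only numpy, scipy, OpenCV 4.12 (cv2) and the standard library are available. Lean on these libraries where they do the work, as an engineer would, in place of code of your own. Each camera call takes 0.05 s, during which the arm holds its last target. There are 200 camera calls.

TASK

Load the logger pods for read-out: every pod that fits between the dock's two gauge pins goes upright into the lane, pushed up to the stop one behind the other, and any swollen pod that will not go in belongs in the red tray. Then, using the stylus and never the fingers, set the four white channel rockers so that those of the occupied seats are on and those of the empty seats are off, leave the two grey ones as they are, press the green start button fully with it once all is set, and put the stylus back in its stand. Do not disturb the mortar or the dropper bottle.

Things in the scene. Friction and masses are not known exactly. Their poses are not given: they have to be found in the camera images.
- dock: fixed read-out dock, white housing 150 mm (x) by 230 mm (y), flat deck 32 mm above the worktop. Origin: centre of its underside; x points away from the robot, y to its left (turned by a small yaw). Far half of the deck, centre line x = +0.040 m: the lane for pods, along y. Near half: six rockers and a green button
- seat_1 (a point): lane floor at seat 1 (brass contact), dock frame (0.040, -0.083, 0.032) m; lane walls 22 mm high, 39 mm apart, open above; black stop 30 mm high, its face at y = -0.100; pods pushed together against it stand on the seats, 34 mm apart
- seat_2 (a point): lane floor at seat 2, dock frame (0.040, -0.049, 0.032) m
- seat_3 (a point): lane floor at seat 3, dock frame (0.040, -0.015, 0.032) m
- seat_4 (a point): lane floor at seat 4, nearest the entrance, dock frame (0.040, 0.019, 0.032) m. The entrance is between two round steel gauge pins (12 mm thick, 27 mm high, gap 38 mm) at y = +0.048; on their +y side 65 mm of deck is free, to set a pod down and slide it in towards -y
- bank: black plate of the dock with the rockers (row along y) and the button; its frame is the dock's; not to be touched by the fingers. Each rocker is 14 mm wide, 31 mm long along x, and snaps over to either side: 1 to 4 N down on the raised half, 8 to 14 mm from its centre line, flips it. Raised end 46 mm, lowered end 40 mm above the worktop
- pod_1: logger pod, upright steel cartridge with black knurled cap and blue seal ring: 70 mm tall, cap 32 mm wide from 46 mm up to the top, body 34 mm wide if sound; a swollen one is barrelled to 43 mm at 8 to 31 mm above its foot and cannot pass the gauge pins. About 0.1 kg, weighted at the foot. Starts standing on the worktop; which are swollen is not told. Origin: centre of the foot. None if absent
- pod_2: logger pod, upright steel cartridge with black knurled cap and blue seal ring: 70 mm tall, cap 32 mm wide from 46 mm up to the top, body 34 mm wide if sound; a swollen one is barrelled to 43 mm at 8 to 31 mm above its foot and cannot pass the gauge pins. About 0.1 kg, weighted at the foot. Starts standing on the worktop; which are swollen is not told. Origin: centre of the foot. None if absent
- pod_3: logger pod, upright steel cartridge with black knurled cap and blue seal ring: 70 mm tall, cap 32 mm wide from 46 mm up to the top, body 34 mm wide if sound; a swollen one is barrelled to 43 mm at 8 to 31 mm above its foot and cannot pass the gauge pins. About 0.1 kg, weighted at the foot. Starts standing on the worktop; which are swollen is not told. Origin: centre of the foot. None if absent
- pod_4: logger pod, upright steel cartridge with black knurled cap and blue seal ring: 70 mm tall, cap 32 mm wide from 46 mm up to the top, body 34 mm wide if sound; a swollen one is barrelled to 43 mm at 8 to 31 mm above its foot and cannot pass the gauge pins. About 0.1 kg, weighted at the foot. Starts standing on the worktop; which are swollen is not told. Origin: centre of the foot. None if absent
- pod_5: logger pod, upright steel cartridge with black knurled cap and blue seal ring: 70 mm tall, cap 32 mm wide from 46 mm up to the top, body 34 mm wide if sound; a swollen one is barrelled to 43 mm at 8 to 31 mm above its foot and cannot pass the gauge pins. About 0.1 kg, weighted at the foot. Starts standing on the worktop; which are swollen is not told. Origin: centre of the foot. None if absent
- pod_6: logger pod, upright steel cartridge with black knurled cap and blue seal ring: 70 mm tall, cap 32 mm wide from 46 mm up to the top, body 34 mm wide if sound; a swollen one is barrelled to 43 mm at 8 to 31 mm above its foot and cannot pass the gauge pins. About 0.1 kg, weighted at the foot. Starts standing on the worktop; which are swollen is not told. Origin: centre of the foot. None if absent
- rocker_1 (a joint): white channel rocker 1 in the bank, for seat 1; centre at (-0.036, -0.085, 0.038) m in the dock's frame. +0.2 rad = on (far half, towards the lane, down; orange flag shows on the raised near end); -0.2 = off (near half down)
- rocker_2 (a joint): white channel rocker 2 in the bank, for seat 2; centre at (-0.036, -0.061, 0.038) m in the dock's frame. +0.2 rad = on (far half, towards the lane, down; orange flag shows on the raised near end); -0.2 = off (near half down)
- rocker_3 (a joint): white channel rocker 3 in the bank, for seat 3; centre at (-0.036, -0.037, 0.038) m in the dock's frame. +0.2 rad = on (far half, towards the lane, down; orange flag shows on the raised near end); -0.2 = off (near half down)
- rocker_4 (a joint): white channel rocker 4 in the bank, for seat 4; centre at (-0.036, -0.013, 0.038) m in the dock's frame. +0.2 rad = on (far half, towards the lane, down; orange flag shows on the raised near end); -0.2 = off (near half down)
- rocker_5 (a joint): grey option rocker 1, starts off, to be left so; centre at (-0.036, 0.019, 0.038) m in the dock's frame. +0.2 rad = on (far half, towards the lane, down; orange flag shows on the raised near end); -0.2 = off (near half down)
- rocker_6 (a joint): grey option rocker 2, starts on, to be left so; centre at (-0.036, 0.043, 0.038) m in the dock's frame. +0.2 rad = on (far half, towards the lane, down; orange flag shows on the raised near end); -0.2 = off (near half down)
- start (a joint): green start button on the bank, 20 mm in diameter: 0 = up, 0.005 m = fully pressed (about 4 N, springs back); centre of its top face at (-0.036, 0.084, 0.049) m in the dock's frame when up
- stylus: yellow round stylus 150 mm long: 12 mm handle with black rings near the top, tapering 36 to 27 mm above the tip to a 6 mm white nylon tip; 25 g. Stands tip down in the stand, tip 13 mm above the worktop. Origin: the tip; z points from tip to top
- stand: fixed stylus stand: dark foot 70 mm in diameter, upright black tube 25 mm thick (31 mm at its flared mouth), bore 15 mm, mouth 68 mm and bore floor 13 mm above the worktop. Origin: centre of the foot's underside
- tray: fixed red quarantine tray, 95 mm (x) by 150 mm (y), 26 mm high, walls and floor 3.5 mm, open above; room for two pods side by side along y. Origin: centre of its underside
- mortar: white ceramic mortar, 93 mm across, 53 mm high; bystander
- dropper_1: brown dropper bottle, 33 mm across, 100 mm high; bystander
Not all that is in view belongs to the job. What is shaped like the pod_4 but orange is not meant.

How it is judged:
By the outcome, as a careful person would: the job done as asked, in the order asked, and still so for the second after the job is handed in, with the robot touching nothing.
Of pod_1, pod_2, pod_3, pod_4, pod_5, pod_6 only 4 to 6 are there at a start; the rules pass over those that are not, and their reading is None.
At some moment in a run one of pod_1, pod_2, pod_3, pod_4, pod_5, pod_6 may be knocked a few centimetres aside while the robot is not near it.
It also fails if it takes over 210 s, if anything falls off the work surface, if the arm or the gripper's body presses on something with over 40 N, if the wrist force passes 120 N, or if a joint passes its speed limit or range.

## Working session

There is one attempt and no reset: what is moved stays moved. The work goes in short steps, Python scripts to look and compute and a tool call to move; the robot and the scene stay as the last step left them, time stands still between calls to the robot, and variables do not carry over. Pictures are saved under pics/ and viewed, about 12 in all and at most 16, crops included, and the job is handed in when it is done.

Besides the shell and the picture viewer there is one more tool, called after "Emit:" by a JSON object that holds its "fn" and its "kwargs", one argument or row to a line. move_arm: Moves the arm, as the interface text tells. Its arguments: {"type":"object","properties":{"increments":{"type":"array"},"newtons":{"type":"number"}},"required":["increments"]}

```bash
mkdir -p pics; ls; python3 - <<'E'
from cell import arm
import cv2
for n in("scene","top"):
    cv2.imwrite(f"pics/{n}0.png",arm.grab_frame(n)[:,:,::-1])
    p=arm.camera_params(n);print(n,p)
print(arm.sense())
E
```

```text
pics
scene {'fx': 431.7690077798579, 'fy': 431.7690077798579, 'cx': 324.0439256654325, 'cy': 199.563119167041, 'camera_from_world': array([[-0.42295071, -0.9059487 , -0.0192263 ,  0.31768011],
       [-0.40288781,  0.2070123 , -0.89153088,  0.24413666],
       [ 0.81166133, -0.36932757, -0.45255169,  0.94668104],
       [ 0.        ,  0.        ,  0.        ,  1.        ]])}
top {'fx': 437.06094138868104, 'fy': 437.06094138868104, 'cx': 320.67496266075057, 'cy': 197.9343620862985, 'camera_from_world': array([[-0.01426573, -0.99989595,  0.00213816,  0.12411424],
       [-0.97150536,  0.01335465, -0.23664104,  0.50296413],
       [ 0.23658787, -0.00545309, -0.97159479,  1.1207577 ],
       [ 0.        ,  0.        ,  0.        ,  1.        ]])}
{'clock': 0.1, 'joint_positions': array([-1.42362616e+00,  4.91489720e-01,  1.55940648e+00, -8.64687115e-06,
        1.09171936e+00, -1.05603189e-01]), 'qvel': array([ 0.00132534, -0.00081501, -0.00091379, -0.00125815,  0.00224319,
        0.00046406]), 'tau': array([ 2.45739393e-03, -6.19447803e+01, -2.62026733e+01, -1.08528648e-04,
        2.95078680e-03, -3.79365616e-06]), 'tool_pos': array([ 0.15629319, -0.60492315,  0.23078593]), 'orientation': array([ 9.92023449e-01,  1.26052433e-01, -1.44638407e-05, -5.11261398e-04]), 'wrist_force': array([ 0.19068648, -0.75465719,  0.47772538]), 'wrist_torque': array([-0.0017138 ,  0.00547615, -0.00962229]), 'opening': 0.08537543360350841}
```

View pics/scene0.png

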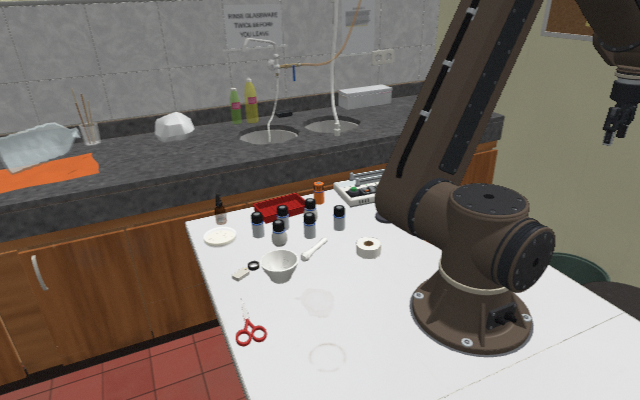

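View pics/top0.png

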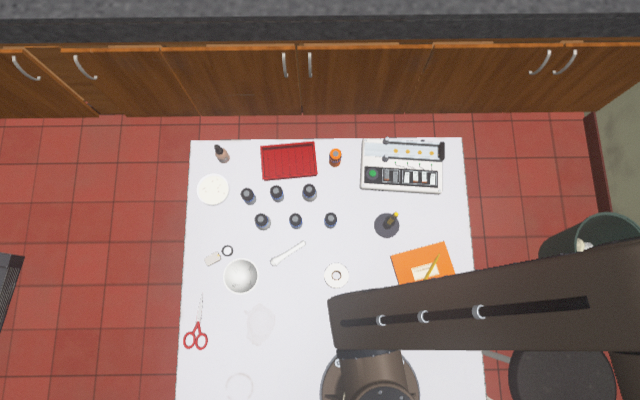

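The top view shows six blue‑ringed pods at about (248,195), (277,193), (310,192), (262,221), (296,221) and (331,220), and the orange decoy at (336,157). The tray is at (289,161), the dock at (402,165), the stand with stylus at (387,224), the mortar at (241,276) and the dropper at (221,154).

```bash
cat > h.py <<'E'
import numpy as np, cv2
from cell import arm
from scipy.optimize import least_squares
from scipy.spatial.transform import Rotation as Ro
P={n:arm.camera_params(n) for n in("scene","top")}
def proj(n,X):
    p=P[n];T=p["camera_from_world"];c=np.atleast_2d(X)@T[:3,:3].T+T[:3,3]
    return np.c_[p["fx"]*c[:,0]/c[:,2]+p["cx"],p["fy"]*c[:,1]/c[:,2]+p["cy"]]
def onplane(n,u,v,z):
    p=P[n];T=p["camera_from_world"];R=T[:3,:3];C=-R.T@T[:3,3]
    d=R.T@np.array([(u-p["cx"])/p["fx"],(v-p["cy"])/p["fy"],1]);return C+d*(z-C[2])/d[2]
def tri(obs):  # {cam:(u,v)}
    f=lambda X:np.concatenate([proj(n,X)[0]-o for n,o in obs.items()])
    r=least_squares(f,[.65,0,.03]);return r.x,r.fun
def crop(im,x,y,w,h,k): return cv2.resize(im[y:y+h,x:x+w],None,fx=k,fy=k,interpolation=cv2.INTER_CUBIC)
def grab(n,k=4): return np.mean([arm.grab_frame(n)[:,:,::-1].astype(float) for _ in range(k)],0).clip(0,255).astype(np.uint8)
E
python3 - <<'E'
from h import *
t=grab("top");s=grab("scene");np.savez("f0.npz",t=t,s=s)
a=crop(t,355,130,100,70,4);b=crop(s,325,160,100,70,4)
c=crop(t,230,175,114,60,7);d=crop(s,240,185,114,62,7)
cv2.imwrite("pics/dock0.png",np.vstack([crop(t,355,130,100,70,8)[:,:],]))
cv2.imwrite("pics/pods0.png",np.vstack([c[:299*7//7],cv2.resize(d,(798,434))])[:840] if 0 else np.vstack([cv2.resize(c,(570,300)),cv2.resize(d,(552,300))[:, :552].copy() if 0 else cv2.resize(d,(570,300))]))
for n,l in(("top",[(248,195),(277,193),(310,192),(262,221),(296,221),(331,220)]),):
    for u,v in l: print(onplane(n,u,v,.07).round(3))
print(onplane("top",387,224,.068))
print(onplane("top",289,161,.02))
E
```

```text
[0.513 0.312 0.07 ]
[0.518 0.234 0.07 ]
[0.519 0.146 0.07 ]
[0.442 0.273 0.07 ]
[0.44  0.183 0.07 ]
[0.442 0.091 0.07 ]
[ 0.42936383 -0.05738597  0.068     ]
[0.62421961 0.20571112 0.02      ]
```

View pics/dock0.png

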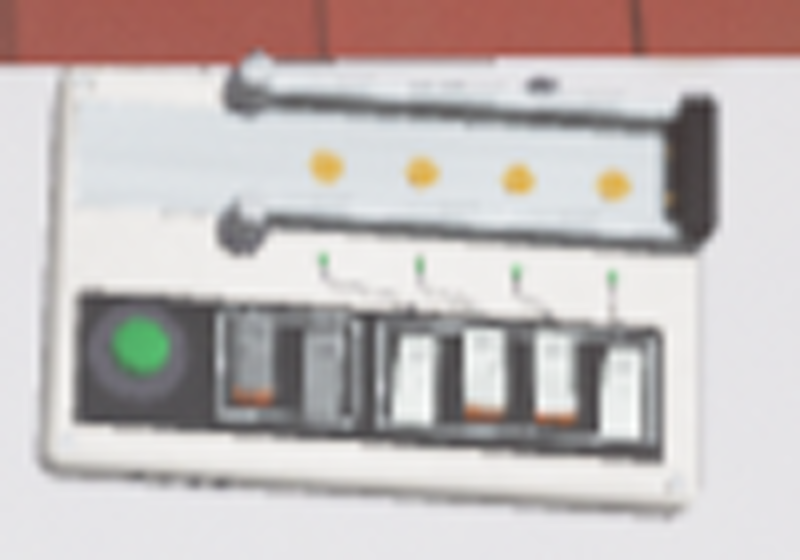

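View pics/pods0.png

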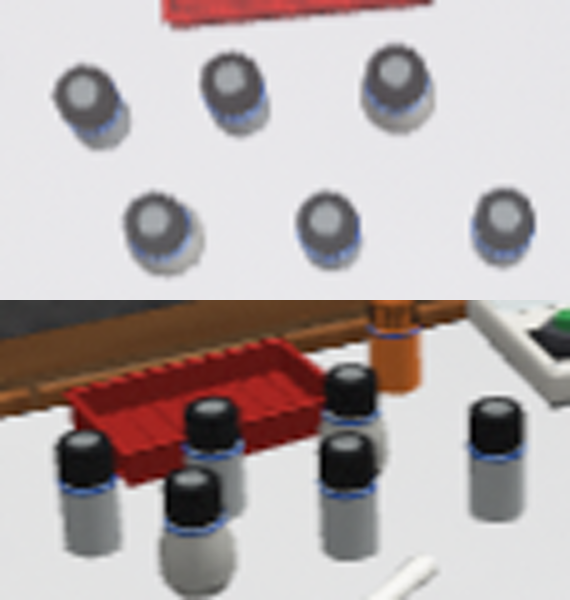

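The pods view shows the two barrelled pods clearly: top-view (310,192) and (262,221). The other four are slim, so all four seats will be used. In the dock view, rockers 2 and 3 show orange flags (on) and 1 and 4 do not (off). Grey 5 is off and grey 6 is on, as described.

```bash
cat >> h.py <<'E'
def caps(t=None,thr=.8):
    """pods' cap-top centres in world (z=.07), by template from the first frame"""
    import os
    t0=np.load("f0.npz")["t"]; k=4
    t=grab("top") if t is None else t
    up=lambda im:cv2.resize(im,None,fx=k,fy=k,interpolation=cv2.INTER_CUBIC)
    px=[(246.1,192.9),(275.3,189.1),(308.7,187.3),(260.1,218.3),(294.7,218.5),(330.3,218.5)]
    A=np.mean([cv2.getRectSubPix(up(t0),(49,49),((u+.5)*k-.5,(v+.5)*k-.5)).astype(float) for u,v in px],0).astype(np.uint8)
    m=cv2.matchTemplate(up(t),A,cv2.TM_CCOEFF_NORMED);out=[]
    while 1:
        _,s,_,(x,y)=cv2.minMaxLoc(m)
        if s<thr:break
        out.append([round(s,2),*np.array([(x+24+.5)/k-.5,(y+24+.5)/k-.5]).round(1)])
        cv2.circle(m,(x,y),28,-1.,-1)
    return [(s,u,v,onplane("top",u,v,.07)[:2].round(4)) for s,u,v in out]
def dock2w(X,d): 
    X=np.atleast_2d(X);c,s=np.cos(d[2]),np.sin(d[2]);return np.c_[d[0]+c*X[:,0]-s*X[:,1],d[1]+s*X[:,0]+c*X[:,1],X[:,2]]
E
python3 - <<'E'
from h import *
f=np.load("f0.npz");s=f["s"]
T=[(83,92),(229,73),(396,64),(153,219),(326,220),(504,220)]
S=[(83,439),(213,405),(351,371),(194,475),(348,440),(497,405)]
for a,b in zip(T,S):
    o={"top":(230+(a[0]+.5)/5-.5,175+(a[1]+.5)/5-.5),"scene":(240+(b[0]+.5)/5-.5,185+(b[1]-300+.5)/(300/62)-.5)}
    X,r=tri(o);print(np.round(X,4),r.round(1),onplane("top",*o["top"],.07)[:2].round(4))
for c in caps(f["t"],.7):print(c)
D=np.array([(.04,.019,.032),(.04,-.015,.032),(.04,-.049,.032),(.04,-.083,.032),(-.036,.084,.049)])
px=(np.array([(327,167),(422,172),(518,180),(613,185),(141,345)])+.5)/8-.5+[355,130]
r=least_squares(lambda d:(proj("top",dock2w(D,d))-px).ravel(),[.64,-.06,0])
print("dock",r.x,r.fun.round(2))
d=r.x
q=crop(s,240,160,165,70,4)
for n,z in(("c",.032),):
  for X in np.r_[D,[[.075,.115,.032],[-.075,.115,.032],[-.075,-.115,.032],[-.036,.019,.044]]]:
    u=((proj("scene",dock2w(X,d))[0]-[240,160]+.5)*4-.5);cv2.drawMarker(q,tuple(int(round(i)) for i in u),(255,0,255),0,8,1)
q2=crop(f["t"],180,130,240,110,3)
cv2.imwrite("pics/c1.png",np.vstack([cv2.copyMakeBorder(q,0,0,0,60,0),q2]))
print(np.hstack([q.shape,q2.shape]))
E
```

```text
[0.5191 0.3176 0.0692] [-0.2 -0.1  0.2  0. ] [0.5187 0.3169]
[0.5282 0.238  0.0686] [ 0.3  0.1 -0.3 -0. ] [0.5281 0.2386]
[0.5321 0.1484 0.0689] [ 0.1  0.1 -0.2 -0. ] [0.5319 0.1487]
[0.4483 0.2775 0.071 ] [ 0.1  0.1 -0.2 -0. ] [0.4487 0.278 ]
[0.4466 0.1864 0.0714] [-0. -0.  0.  0.] [0.4469 0.1864]
[0.4455 0.0928 0.0723] [-0.2 -0.1  0.3  0. ] [0.4456 0.0922]
(0.98, np.float64(294.6), np.float64(217.9), array([0.4488, 0.187 ]))
(0.98, np.float64(275.4), np.float64(189.9), array([0.5262, 0.2386]))
(0.97, np.float64(260.1), np.float64(218.1), array([0.4495, 0.2783]))
(0.97, np.float64(246.4), np.float64(192.6), array([0.5198, 0.3164]))
(0.96, np.float64(308.4), np.float64(188.6), array([0.5286, 0.1498]))
(0.95, np.float64(330.1), np.float64(217.1), array([0.4496, 0.0929]))
(0.74, np.float64(383.1), np.float64(217.6), array([ 0.4464, -0.0476]))
(0.72, np.float64(582.9), np.float64(16.6), array([ 1.0485, -0.6734]))
(0.71, np.float64(436.9), np.float64(18.1), array([ 1.0489, -0.237 ]))
(0.71, np.float64(301.6), np.float64(19.4), array([1.0496, 0.1661]))
(0.71, np.float64(448.1), np.float64(17.6), array([ 1.0502, -0.2705]))
(0.7, np.float64(203.9), np.float64(20.6), array([1.0492, 0.4563]))
(0.7, np.float64(417.9), np.float64(18.1), array([ 1.0497, -0.1804]))
(0.7, np.float64(180.4), np.float64(20.6), array([1.0501, 0.526 ]))
dock [ 0.60635793 -0.11325015 -0.08184476] [-0.07 -0.04  0.02  0.11 -0.02 -0.12  0.08  0.03 -0.01  0.  ]
[280 660   3 330 720   3]
```

View pics/c1.png

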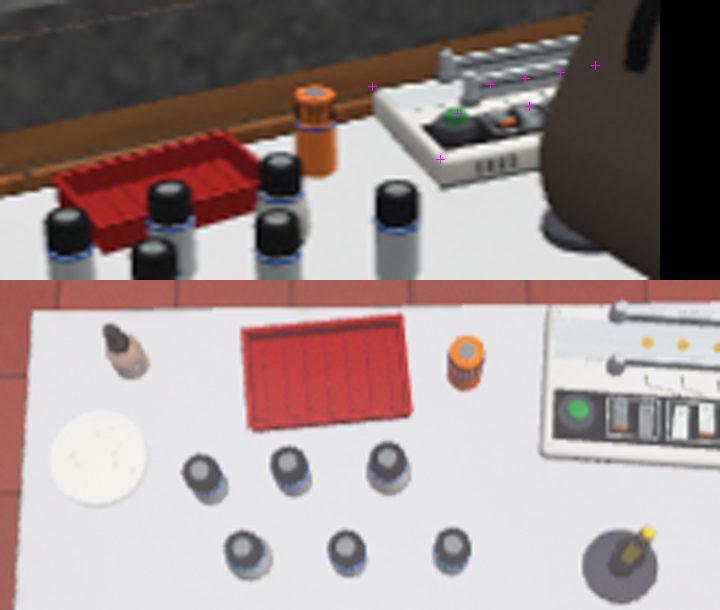

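The dock fit is good: 0.1 px residual in the top view, and the projected marks land on its features in the scene view. Dock pose is (0.606, −0.113), yaw −4.7°, and the pod tops triangulate to 0.069–0.072 m. Next I'll set up the move helper.

```bash
cat >> h.py <<'E'
DOCK=np.array([.6064,-.1133,-.0818]); PSI=np.degrees(np.pi/2+DOCK[2])
def rows(*wp):
    """wp: (x,y,z,psi_deg) -> per waypoint turn about tool z and tool-axis shift from now"""
    s=arm.sense();R=Ro.from_quat(s["orientation"]);p0=s["tool_pos"]
    for w in wp:
        G=Ro.from_matrix(np.c_[[np.cos(np.radians(w[3])),np.sin(np.radians(w[3])),0],[np.sin(np.radians(w[3])),-np.cos(np.radians(w[3])),0],[0,0,-1]])
        print((R.inv()*G).as_rotvec(degrees=True).round(1).tolist(),R.inv().apply(np.array(w[:3])-p0).round(4).tolist(),"d=%.3f"%np.linalg.norm(np.array(w[:3])-p0))
def dk(x,y,z): return dock2w([x,y,z],DOCK)[0]
E
python3 - <<'E'
from h import *
rows((.40,-.35,.23,45),(.47,-.1,.23,PSI),(.449,.093,.16,PSI))
c=[onplane("top",180+u/3,130+(v-280)/3,.026)[:2] for u,v in[(242,327),(403,316),(412,415),(250,430)]];print(np.array(c).round(3),np.mean(c,0))
print("stylus top/px",onplane("top",180+648/3,130+(532-280)/3,.163),onplane("top",180+620/3,130+(566-280)/3,.006))
print(dk(.04,.085,.04),dk(.04,-.083,.03),PSI)
E
```

```text
[0.0, 0.0, -30.5] [0.2997, -0.1861, 0.0013] d=0.353
[0.0, 0.0, -70.8] [0.43, -0.4106, 0.0013] d=0.595
[0.0, 0.0, -70.8] [0.458, -0.6027, 0.0713] d=0.760
[[0.669 0.287]
 [0.679 0.133]
 [0.58  0.125]
 [0.567 0.277]] [0.62369198 0.20547068]
stylus top/px [ 0.43677519 -0.06550808  0.163     ] [ 0.43671183 -0.06610729  0.006     ]
[ 0.6532115  -0.03185257  0.04      ] [ 0.63948442 -0.19929082  0.03      ] 85.31320523582986
```

Emit:
{"fn": "move_arm", "kwargs": {
  "increments": [
    [[0,0,-9],[0.05,-0.031,0],0.6],
    [[0,0,-18],[0.1,-0.062,0],0.6],
    [[0,0,-27],[0.15,-0.093,0],0.6],
    [[0,0,-36],[0.2,-0.124,0],0.6],
    [[0,0,-45],[0.25,-0.155,0],0.6],
    [[0,0,-54],[0.3,-0.186,0],0.6],
    [[0,0,-62],[0.33,-0.235,0],0.6],
    [[0,0,-70.8],[0.36,-0.285,0],0.6]
  ],
  "newtons": 30
}}

```text
clock: 1.5
tool_pos: [0.4341, -0.2374, 0.2313]
orientation: [0.734, 0.679, 0.0, 0.0]
wrist_force: [0.9, -0.5, -0.9]
opening: 0.0514
```

```bash
python3 - <<'E'
from h import *
s=arm.sense();print(s["tool_pos"],s["opening"])
for c in caps():print(c)
rows((.449,.093,.16,PSI),(.449,.093,.034,PSI))
E
```

```text
[ 0.43413408 -0.23739775  0.23128146] 0.051417376683832436
(0.98, np.float64(294.6), np.float64(217.9), array([0.4488, 0.187 ]))
(0.98, np.float64(275.4), np.float64(189.9), array([0.5262, 0.2386]))
(0.97, np.float64(260.1), np.float64(218.1), array([0.4495, 0.2783]))
(0.97, np.float64(246.4), np.float64(192.6), array([0.5198, 0.3164]))
(0.96, np.float64(308.4), np.float64(188.6), array([0.5286, 0.1498]))
(0.95, np.float64(330.1), np.float64(217.1), array([0.4496, 0.0929]))
[0.0, 0.0, 0.1] [0.3317, -0.0119, 0.0714] d=0.340
[0.0, 0.0, 0.1] [0.3318, -0.012, 0.1974] d=0.386
```

Emit:
{"fn": "move_arm", "kwargs": {
  "increments": [
    [[0,0,0],[0.06,-0.002,0],0.7],
    [[0,0,0],[0.12,-0.005,0],0.7],
    [[0,0,0],[0.18,-0.008,0],0.7],
    [[0,0,0],[0.24,-0.01,0],0.7],
    [[0,0,0],[0.29,-0.013,0.03],0.7],
    [[0,0,0],[0.332,-0.013,0.08],0.7],
    [[0,0,0],[0.332,-0.013,0.12],0.7],
    [[0,0,0],[0.332,-0.013,0.12],0.7]
  ]
}}

```text
clock: 2.7
tool_pos: [0.4473, 0.0921, 0.1094]
orientation: [0.736, 0.677, -0.002, -0.002]
wrist_force: [0.6, -0.1, -0.1]
opening: 0.0599
```

Emit:
{"fn": "move_arm", "kwargs": {
  "increments": [
    [[0,0,0],[0,0,0.04],0.7],
    [[0,0,0],[0,0,0.075],0.7],
    [[0,0,0],[0,0,0.077],0.7],
    [[0,0,0],[0,0,0.077],0.2],
    [[0,0,0],[0,0,0.077],0.2],
    [[0,0,0],[0,0,0.077],0.2],
    [[0,0,0],[0,0,0.077],0.2],
    [[0,0,0],[0,0,0.077],0.2]
  ]
}}

```text
clock: 3.7
tool_pos: [0.4489, 0.0927, 0.036]
orientation: [0.736, 0.677, 0.001, 0.001]
wrist_force: [-1.8, -1.6, 7.6]
opening: 0.0325
```

Emit:
{"fn": "move_arm", "kwargs": {
  "increments": [
    [[0,0,0],[0,0,-0.05],0.2],
    [[0,0,0],[0,0,-0.11],0.2],
    [[0,0,0],[-0.02,0.04,-0.124],0.2],
    [[0,0,0],[-0.045,0.09,-0.124],0.2],
    [[0,0,0],[-0.07,0.14,-0.124],0.2],
    [[0,0,0],[-0.095,0.19,-0.124],0.2],
    [[0,0,0],[-0.1075,0.2138,-0.124],0.2],
    [[0,0,0],[-0.1075,0.2138,-0.124],0.2]
  ]
}}

```text
clock: 4.7
tool_pos: [0.653, -0.0331, 0.159]
orientation: [0.736, 0.677, 0.0, 0.0]
wrist_force: [0.5, 0.1, -1.6]
opening: 0.0325
```

```bash
python3 - <<'E'
from h import *
s=arm.sense();print(s["tool_pos"],s["opening"],s["wrist_force"])
t=grab("top");sc=grab("scene")
cv2.imwrite("pics/h1.png",np.vstack([crop(t,340,115,130,75,5),crop(sc,320,140,130,45,5)]))
for c in caps(t):print(c)
p=dk(.04,.085,.16)
rows((*p[:2],.16,PSI),(*p[:2],.068,PSI))
E
```

```text
[ 0.65298924 -0.03308532  0.15900083] 0.032482364824868624 [ 0.46267247  0.11875792 -1.6297661 ]
[0.0, 0.0, 0.0] [-0.0003, 0.0014, -0.0013] d=0.002
[0.0, 0.0, 0.0] [-0.0003, 0.0013, 0.0907] d=0.091
```

View pics/h1.png

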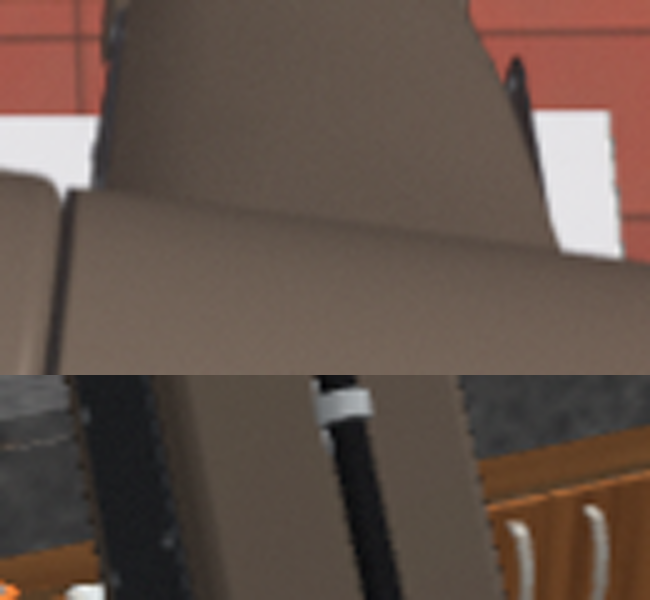

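The view is blocked by the arm, both cameras showing only its links, so from here I rely on force feedback.

Emit:
{"fn": "move_arm", "kwargs": {
  "increments": [
    [[0,0,0],[0,0.001,0.04],0.2],
    [[0,0,0],[0,0.001,0.07],0.2],
    [[0,0,0],[0,0.001,0.083],0.2],
    [[0,0,0],[0,0.001,0.089],0.2],
    [[0,0,0],[0,0.001,0.089],0.2]
  ]
}}

```text
clock: 5.72
tool_pos: [0.6535, -0.032, 0.0698]
orientation: [0.736, 0.677, 0.0, 0.0]
wrist_force: [-0.6, 0.6, -0.7]
opening: 0.0324
```

Emit:
{"fn": "move_arm", "kwargs": {
  "increments": [
    [[0,0,0],[-0.008,0,0],0.2],
    [[0,0,0],[-0.016,0,0],0.2],
    [[0,0,0],[-0.024,0,0],0.2],
    [[0,0,0],[-0.03,0,0],0.2]
  ]
}}

```text
clock: 6.22
tool_pos: [0.6507, -0.0627, 0.0695]
orientation: [0.736, 0.677, 0.0, 0.0]
wrist_force: [-0.3, -0.2, -2.1]
opening: 0.0327
```

Emit:
{"fn": "move_arm", "kwargs": {
  "increments": [
    [[0,0,0],[-0.008,0,0],0.2],
    [[0,0,0],[-0.016,0,0],0.2],
    [[0,0,0],[-0.024,0,0],0.2],
    [[0,0,0],[-0.032,0,0],0.2]
  ]
}}

```text
clock: 6.72
tool_pos: [0.648, -0.0944, 0.0693]
orientation: [0.736, 0.677, -0.0, 0.0]
wrist_force: [-0.8, -0.0, -0.4]
opening: 0.0323
```

Emit:
{"fn": "move_arm", "kwargs": {
  "increments": [
    [[0,0,0],[-0.015,0,0],0.2],
    [[0,0,0],[-0.03,0,0],0.2],
    [[0,0,0],[-0.045,0,0],0.2],
    [[0,0,0],[-0.06,0,0],0.2],
    [[0,0,0],[-0.075,0,0],0.2],
    [[0,0,0],[-0.09,0,0],0.2]
  ]
}}

```text
clock: 7.48
tool_pos: [0.6406, -0.1846, 0.0693]
orientation: [0.736, 0.677, -0.0, 0.0]
wrist_force: [0.5, -0.2, -1.2]
opening: 0.0323
```

Emit:
{"fn": "move_arm", "kwargs": {
  "increments": [
    [[0,0,0],[-0.006,0,0],0.2],
    [[0,0,0],[-0.01,0,0],0.2],
    [[0,0,0],[-0.013,0,0],0.2],
    [[0,0,0],[-0.0145,0,0],0.2],
    [[0,0,0],[-0.016,0,0],0.2]
  ]
}}

```text
clock: 8.1
tool_pos: [0.6395, -0.1986, 0.0694]
orientation: [0.736, 0.677, 0.0, -0.0]
wrist_force: [1.0, 9.2, 2.2]
opening: 0.0324
```

Emit:
{"fn": "move_arm", "kwargs": {
  "increments": [
    [[0,0,0],[-0.015,0,0.001],0.2],
    [[0,0,0],[-0.015,0,0.001],0.7],
    [[0,0,0],[-0.015,0,0.001],0.7],
    [[0,0,0],[-0.015,0,-0.03],0.7],
    [[0,0,0],[-0.015,0,-0.09],0.7],
    [[0,0,0],[0.03,-0.03,-0.09],0.7],
    [[0,0,0],[0.08,-0.06,-0.09],0.7],
    [[0,0,0],[0.13,-0.09,-0.09],0.7]
  ]
}}

```text
clock: 9.1
tool_pos: [0.5594, -0.0611, 0.1595]
orientation: [0.736, 0.677, 0.0, 0.0]
wrist_force: [0.6, 1.1, 0.0]
opening: 0.0599
```

Emit:
{"fn": "move_arm", "kwargs": {
  "increments": [
    [[0,0,0],[0.055,-0.03,0],0.7],
    [[0,0,0],[0.11,-0.06,0],0.7],
    [[0,0,0],[0.165,-0.09,0],0.7]
  ]
}}

```text
clock: 9.48
tool_pos: [0.4834, 0.1106, 0.1595]
orientation: [0.736, 0.677, 0.0, 0.0]
wrist_force: [0.9, 0.7, 0.0]
opening: 0.0595
```

```bash
python3 - <<'E'
from h import *
s=arm.sense();print(s["tool_pos"],s["opening"],s["wrist_force"])
t=grab("top")
for c in caps(t):print(c)
rows((.448,.187,.11,PSI),(.448,.187,.034,PSI))
E
```

```text
[0.48343782 0.11057386 0.15945437] 0.05950856354666989 [0.94001848 0.67726832 0.02831702]
(0.98, np.float64(275.4), np.float64(189.9), array([0.5262, 0.2386]))
(0.97, np.float64(260.1), np.float64(218.1), array([0.4495, 0.2783]))
(0.97, np.float64(246.4), np.float64(192.6), array([0.5198, 0.3164]))
(0.88, np.float64(432.9), np.float64(143.4), array([ 0.6532, -0.1953]))
[0.0, 0.0, 0.1] [0.074, -0.0424, 0.0495] d=0.099
[0.0, 0.0, 0.1] [0.074, -0.0424, 0.1255] d=0.152
```

Emit:
{"fn": "move_arm", "kwargs": {
  "increments": [
    [[0,0,0],[0.05,-0.028,0.0],0.7],
    [[0,0,0],[0.074,-0.0425,0.04],0.7],
    [[0,0,0],[0.074,-0.0425,0.08],0.7],
    [[0,0,0],[0.074,-0.0425,0.12],0.7],
    [[0,0,0],[0.074,-0.0425,0.1235],0.7],
    [[0,0,0],[0.074,-0.0425,0.1235],0.2],
    [[0,0,0],[0.074,-0.0425,0.1235],0.2],
    [[0,0,0],[0.074,-0.0425,0.1235],0.2]
  ]
}}

```text
clock: 10.68
tool_pos: [0.4489, 0.1862, 0.0369]
orientation: [0.736, 0.677, 0.001, 0.001]
wrist_force: [-0.1, -1.5, 4.7]
opening: 0.0327
```

Emit:
{"fn": "move_arm", "kwargs": {
  "increments": [
    [[0,0,0],[0,0,0],0.2],
    [[0,0,0],[0,0,0],0.2],
    [[0,0,0],[0,0,-0.05],0.2],
    [[0,0,0],[0,0,-0.11],0.2],
    [[0,0,0],[0,0,-0.124],0.2]
  ]
}}

```text
clock: 11.3
tool_pos: [0.4491, 0.1865, 0.1633]
orientation: [0.736, 0.677, 0.003, 0.001]
wrist_force: [-0.4, 0.1, -1.5]
opening: 0.0327
```

```bash
python3 - <<'E'
from h import *
p=dk(.04,.085,.16);rows((*p[:2],.16,PSI))
E
```

```text
[0.3, -0.1, -0.0] [-0.2009, 0.2214, 0.0041] d=0.299
```

Emit:
{"fn": "move_arm", "kwargs": {
  "increments": [
    [[0,0,0],[-0.035,0.037,0],0.2],
    [[0,0,0],[-0.07,0.075,0],0.2],
    [[0,0,0],[-0.105,0.115,0],0.2],
    [[0,0,0],[-0.14,0.155,0],0.2],
    [[0,0,0],[-0.175,0.195,0],0.2],
    [[0,0,0],[-0.201,0.2217,0],0.2],
    [[0,0,0],[-0.201,0.2217,0.04],0.2],
    [[0,0,0],[-0.201,0.2217,0.075],0.2]
  ]
}}

```text
clock: 12.3
tool_pos: [0.6521, -0.0328, 0.0827]
orientation: [0.736, 0.677, -0.0, -0.0]
wrist_force: [-0.5, 0.6, -1.4]
opening: 0.0322
```

```bash
python3 - <<'E'
from h import *
p=dk(.04,.085,.16);rows((*p[:2],.07,PSI))
E
```

```text
[-0.1, -0.0, -0.1] [0.0011, 0.0011, 0.0127] d=0.013
```

Emit:
{"fn": "move_arm", "kwargs": {
  "increments": [
    [[0,0,0],[0,0.001,0.01],0.2],
    [[0,0,0],[0,0.001,0.015],0.2],
    [[0,0,0],[-0.008,0.001,0.015],0.2],
    [[0,0,0],[-0.016,0.001,0.015],0.2],
    [[0,0,0],[-0.024,0.001,0.015],0.2],
    [[0,0,0],[-0.032,0.001,0.015],0.2],
    [[0,0,0],[-0.04,0.001,0.015],0.2],
    [[0,0,0],[-0.05,0.001,0.015],0.2]
  ]
}}

```text
clock: 13.3
tool_pos: [0.6494, -0.0829, 0.0698]
orientation: [0.736, 0.677, -0.0, 0.0]
wrist_force: [0.3, 0.1, -1.3]
opening: 0.0324
```

Emit:
{"fn": "move_arm", "kwargs": {
  "increments": [
    [[0,0,0],[-0.015,0,0],0.2],
    [[0,0,0],[-0.03,0,0],0.2],
    [[0,0,0],[-0.045,0,0],0.2],
    [[0,0,0],[-0.06,0,0],0.2],
    [[0,0,0],[-0.072,0,0],0.2],
    [[0,0,0],[-0.079,0,0],0.2],
    [[0,0,0],[-0.083,0,0],0.2]
  ]
}}

```text
clock: 14.18
tool_pos: [0.6426, -0.1653, 0.0698]
orientation: [0.736, 0.677, -0.0, -0.0]
wrist_force: [1.0, 0.9, -0.8]
opening: 0.0322
```

Emit:
{"fn": "move_arm", "kwargs": {
  "increments": [
    [[0,0,0],[-0.0015,0,0],0.2],
    [[0,0,0],[-0.0025,0,0],0.2],
    [[0,0,0],[-0.003,0,0],0.2]
  ]
}}

```text
clock: 14.55
tool_pos: [0.6425, -0.166, 0.07]
orientation: [0.735, 0.678, 0.001, -0.001]
wrist_force: [0.9, 12.1, 3.1]
opening: 0.032
```

Emit:
{"fn": "move_arm", "kwargs": {
  "increments": [
    [[0,0,0],[0.002,0,0.001],0.2],
    [[0,0,0],[0.002,0,0.001],0.7],
    [[0,0,0],[0.002,0,0.001],0.7],
    [[0,0,0],[0.002,0,-0.03],0.7],
    [[0,0,0],[0.002,0,-0.09],0.7],
    [[0,0,0],[0.055,-0.015,-0.09],0.7],
    [[0,0,0],[0.11,-0.03,-0.09],0.7],
    [[0,0,0],[0.165,-0.045,-0.09],0.7]
  ]
}}

```text
clock: 15.55
tool_pos: [0.6107, 0.0014, 0.1601]
orientation: [0.736, 0.677, 0.0, 0.0]
wrist_force: [0.6, -0.4, -0.2]
opening: 0.0596
```

Emit:
{"fn": "move_arm", "kwargs": {
  "increments": [
    [[0,0,0],[0.055,-0.03,0],0.7],
    [[0,0,0],[0.11,-0.055,0],0.7],
    [[0,0,0],[0.165,-0.075,0],0.7]
  ]
}}

```text
clock: 15.92
tool_pos: [0.5491, 0.1723, 0.16]
orientation: [0.736, 0.677, 0.0, 0.0]
wrist_force: [0.6, -0.3, 0.1]
opening: 0.0596
```

```bash
python3 - <<'E'
from h import *
s=arm.sense();print(s["tool_pos"],s["opening"],s["wrist_force"])
t=grab("top")
for c in caps(t):print(c)
rows((.5272,.2385,.036,PSI))
E
```

```text
[0.54913728 0.17230045 0.16003629] 0.0595719117835414 [ 0.63715878 -0.317311    0.11351332]
(0.97, np.float64(246.4), np.float64(192.6), array([0.5198, 0.3164]))
(0.88, np.float64(424.1), np.float64(143.1), array([ 0.6544, -0.1711]))
(0.88, np.float64(437.1), np.float64(143.6), array([ 0.6524, -0.2069]))
[0.0, 0.0, 0.1] [0.065, -0.0279, 0.1239] d=0.143
```

```bash
cat >> h.py <<'E'
def same(x,y,z=.07):
    """has the scene view round a pod cap changed since the first frame? returns best template score and pixel shift"""
    s0=np.load("f0.npz")["s"];s=grab("scene",2);u,v=proj("scene",[x,y,z-.012])[0].round().astype(int)
    m=cv2.matchTemplate(s[v-25:v+26,u-25:u+26],s0[v-9:v+10,u-7:u+8],cv2.TM_CCOEFF_NORMED)
    _,sc,_,l=cv2.minMaxLoc(m);return round(sc,2),(l[0]-18,l[1]-16)
E
python3 - <<'E'
from h import *
for p in[(.527,.2385),(.519,.3165),(.449,.278),(.530,.149)]:print(p,same(*p))
E
```

```text
(0.527, 0.2385) (1.0, (0, 0))
(0.519, 0.3165) (1.0, (0, 0))
(0.449, 0.278) (1.0, (0, 0))
(0.53, 0.149) (0.99, (0, 0))
```

Nothing has moved, so I'll grasp pod 3.

Emit:
{"fn": "move_arm", "kwargs": {
  "increments": [
    [[0,0,0],[0.045,-0.02,0.0],0.7],
    [[0,0,0],[0.065,-0.028,0.035],0.7],
    [[0,0,0],[0.065,-0.028,0.08],0.7],
    [[0,0,0],[0.065,-0.028,0.12],0.7],
    [[0,0,0],[0.065,-0.028,0.124],0.7],
    [[0,0,0],[0.065,-0.028,0.124],0.2],
    [[0,0,0],[0.065,-0.028,0.124],0.2],
    [[0,0,0],[0.065,-0.028,0.124],0.2]
  ]
}}

```text
clock: 17.52
tool_pos: [0.5281, 0.238, 0.0372]
orientation: [0.736, 0.677, 0.001, 0.001]
wrist_force: [-0.0, -0.4, 5.8]
opening: 0.0325
```

Emit:
{"fn": "move_arm", "kwargs": {
  "increments": [
    [[0,0,0],[0,0,0],0.2],
    [[0,0,0],[0,0,0],0.2],
    [[0,0,0],[0,0,-0.05],0.2],
    [[0,0,0],[0,0,-0.11],0.2],
    [[0,0,0],[0,0,-0.124],0.2]
  ]
}}

```text
clock: 18.15
tool_pos: [0.5285, 0.2383, 0.1639]
orientation: [0.736, 0.677, 0.003, 0.001]
wrist_force: [-0.2, 0.1, -1.5]
opening: 0.0324
```

```bash
python3 - <<'E'
from h import *
p=dk(.04,.085,.16);rows((*p[:2],.16,PSI))
E
```

```text
[0.3, -0.1, -0.0] [-0.259, 0.1465, 0.0041] d=0.298
```

Emit:
{"fn": "move_arm", "kwargs": {
  "increments": [
    [[0,0,0],[-0.05,0.03,0],0.2],
    [[0,0,0],[-0.1,0.06,0],0.2],
    [[0,0,0],[-0.15,0.09,0],0.2],
    [[0,0,0],[-0.2,0.12,0],0.2],
    [[0,0,0],[-0.245,0.14,0],0.2],
    [[0,0,0],[-0.259,0.147,0.01],0.2],
    [[0,0,0],[-0.259,0.147,0.045],0.2],
    [[0,0,0],[-0.259,0.147,0.075],0.2]
  ]
}}

```text
clock: 19.15
tool_pos: [0.6518, -0.0318, 0.0829]
orientation: [0.736, 0.677, -0.0, -0.001]
wrist_force: [-0.3, 0.5, -1.1]
opening: 0.0326
```

```bash
python3 - <<'E'
from h import *
p=dk(.04,.085,.16);rows((*p[:2],.07,PSI))
E
```

```text
[-0.1, -0.0, -0.0] [0.0001, 0.0015, 0.0129] d=0.013
```

Emit:
{"fn": "move_arm", "kwargs": {
  "increments": [
    [[0,0,0],[0,0.001,0.01],0.2],
    [[0,0,0],[0,0.001,0.015],0.2],
    [[0,0,0],[-0.008,0.001,0.015],0.2],
    [[0,0,0],[-0.016,0.001,0.015],0.2],
    [[0,0,0],[-0.024,0.001,0.015],0.2],
    [[0,0,0],[-0.032,0.001,0.015],0.2],
    [[0,0,0],[-0.04,0.001,0.015],0.2],
    [[0,0,0],[-0.05,0.001,0.015],0.2]
  ]
}}

```text
clock: 20.15
tool_pos: [0.6494, -0.0829, 0.0698]
orientation: [0.736, 0.677, -0.0, 0.0]
wrist_force: [-0.8, 0.7, -0.9]
opening: 0.0322
```

Emit:
{"fn": "move_arm", "kwargs": {
  "increments": [
    [[0,0,0],[-0.015,0,0],0.2],
    [[0,0,0],[-0.03,0,0],0.2],
    [[0,0,0],[-0.04,0,0],0.2],
    [[0,0,0],[-0.047,0,0],0.2],
    [[0,0,0],[-0.05,0,0],0.2],
    [[0,0,0],[-0.0515,0,0],0.2],
    [[0,0,0],[-0.0525,0,0],0.2]
  ]
}}

```text
clock: 21.02
tool_pos: [0.6452, -0.1322, 0.07]
orientation: [0.736, 0.677, 0.001, -0.001]
wrist_force: [1.9, 17.4, 3.0]
opening: 0.0328
```

Contact, 17 N along the lane. Release and move on to the fourth sound pod.

Emit:
{"fn": "move_arm", "kwargs": {
  "increments": [
    [[0,0,0],[0.002,0,0.001],0.2],
    [[0,0,0],[0.002,0,0.001],0.7],
    [[0,0,0],[0.002,0,0.001],0.7],
    [[0,0,0],[0.002,0,-0.03],0.7],
    [[0,0,0],[0.002,0,-0.09],0.7],
    [[0,0,0],[0.055,-0.015,-0.09],0.7],
    [[0,0,0],[0.11,-0.03,-0.09],0.7],
    [[0,0,0],[0.165,-0.045,-0.09],0.7]
  ]
}}

```text
clock: 22.02
tool_pos: [0.6135, 0.0347, 0.16]
orientation: [0.736, 0.677, 0.0, 0.0]
wrist_force: [0.1, 0.0, -0.4]
opening: 0.0603
```

Emit:
{"fn": "move_arm", "kwargs": {
  "increments": [
    [[0,0,0],[0.055,-0.025,0],0.7],
    [[0,0,0],[0.11,-0.05,0],0.7],
    [[0,0,0],[0.165,-0.07,0],0.7]
  ]
}}

```text
clock: 22.4
tool_pos: [0.5569, 0.2052, 0.1599]
orientation: [0.736, 0.677, 0.0, 0.0]
wrist_force: [0.9, 0.3, 1.2]
opening: 0.06
```

```bash
python3 - <<'E'
from h import *
for p in[(.519,.3165),(.449,.278),(.530,.149)]:print(p,same(*p))
for c in caps():print(c)
rows((.5193,.3167,.036,PSI))
E
```

```text
(0.519, 0.3165) (1.0, (0, 0))
(0.449, 0.278) (0.87, (0, 0))
(0.53, 0.149) (0.99, (0, 0))
(0.88, np.float64(424.4), np.float64(143.1), array([ 0.6544, -0.1719]))
(0.88, np.float64(437.1), np.float64(143.6), array([ 0.6524, -0.2069]))
[-0.0, 0.0, -0.1] [0.1105, -0.0482, 0.1237] d=0.173
```

Emit:
{"fn": "move_arm", "kwargs": {
  "increments": [
    [[0,0,0],[0.05,-0.022,0.0],0.7],
    [[0,0,0],[0.1,-0.044,0.0],0.7],
    [[0,0,0],[0.1105,-0.048,0.04],0.7],
    [[0,0,0],[0.1105,-0.048,0.085],0.7],
    [[0,0,0],[0.1105,-0.048,0.12],0.7],
    [[0,0,0],[0.1105,-0.048,0.124],0.7],
    [[0,0,0],[0.1105,-0.048,0.124],0.2],
    [[0,0,0],[0.1105,-0.048,0.124],0.2]
  ]
}}

```text
clock: 23.9
tool_pos: [0.5197, 0.3179, 0.0373]
orientation: [0.736, 0.677, 0.001, 0.0]
wrist_force: [-0.2, -0.0, -0.6]
opening: 0.0326
```

Emit:
{"fn": "move_arm", "kwargs": {
  "increments": [
    [[0,0,0],[0,0,0],0.2],
    [[0,0,0],[0,0,0],0.2],
    [[0,0,0],[0,0,0],0.2],
    [[0,0,0],[0,0,-0.05],0.2],
    [[0,0,0],[0,0,-0.11],0.2],
    [[0,0,0],[0,0,-0.124],0.2]
  ]
}}

```text
clock: 24.65
tool_pos: [0.5199, 0.3184, 0.164]
orientation: [0.736, 0.677, 0.003, 0.001]
wrist_force: [-0.3, 0.1, -1.3]
opening: 0.0327
```

```bash
python3 - <<'E'
from h import *
p=dk(.04,.085,.16);rows((*p[:2],.16,PSI))
E
```

```text
[0.3, -0.2, -0.0] [-0.3381, 0.1616, 0.0038] d=0.375
```

Emit:
{"fn": "move_arm", "kwargs": {
  "increments": [
    [[0,0,0],[-0.053,0.025,0],0.2],
    [[0,0,0],[-0.106,0.05,0],0.2],
    [[0,0,0],[-0.16,0.076,0],0.2],
    [[0,0,0],[-0.213,0.102,0],0.2],
    [[0,0,0],[-0.266,0.127,0],0.2],
    [[0,0,0],[-0.32,0.152,0],0.2],
    [[0,0,0],[-0.338,0.162,0.02],0.2],
    [[0,0,0],[-0.338,0.162,0.065],0.2]
  ]
}}

```text
clock: 25.65
tool_pos: [0.6534, -0.0338, 0.0944]
orientation: [0.736, 0.677, 0.001, 0.001]
wrist_force: [0.4, 0.2, -0.7]
opening: 0.0323
```

```bash
python3 - <<'E'
from h import *
p=dk(.04,.085,.16);rows((*p[:2],.07,PSI))
E
```

```text
[0.2, 0.0, -0.1] [0.0019, -0.0004, 0.0244] d=0.024
```

Emit:
{"fn": "move_arm", "kwargs": {
  "increments": [
    [[0,0,0],[0,0,0.015],0.2],
    [[0,0,0],[0,0,0.024],0.2],
    [[0,0,0],[0,0,0.025],0.2],
    [[0,0,0],[-0.008,0,0.025],0.2],
    [[0,0,0],[-0.016,0,0.025],0.2],
    [[0,0,0],[-0.024,0,0.025],0.2],
    [[0,0,0],[-0.032,0,0.025],0.2],
    [[0,0,0],[-0.04,0,0.025],0.2]
  ]
}}

```text
clock: 26.65
tool_pos: [0.6492, -0.073, 0.0698]
orientation: [0.736, 0.677, -0.0, 0.0]
wrist_force: [-0.0, -0.9, -0.5]
opening: 0.0328
```

Emit:
{"fn": "move_arm", "kwargs": {
  "increments": [
    [[0,0,0],[-0.01,0,0],0.2],
    [[0,0,0],[-0.019,0,0],0.2],
    [[0,0,0],[-0.024,0,0],0.2],
    [[0,0,0],[-0.0265,0,0],0.2],
    [[0,0,0],[-0.028,0,0],0.2],
    [[0,0,0],[-0.028,0,0],0.2]
  ]
}}

```text
clock: 27.4
tool_pos: [0.6471, -0.0974, 0.07]
orientation: [0.736, 0.677, 0.001, -0.001]
wrist_force: [1.8, 17.2, 3.3]
opening: 0.0321
```

Emit:
{"fn": "move_arm", "kwargs": {
  "increments": [
    [[0,0,0],[0.002,0,0.001],0.2],
    [[0,0,0],[0.002,0,0.001],0.7],
    [[0,0,0],[0.002,0,0.001],0.7],
    [[0,0,0],[0.002,0,-0.03],0.7],
    [[0,0,0],[0.002,0,-0.09],0.7],
    [[0,0,0],[0.055,-0.03,-0.09],0.7],
    [[0,0,0],[0.11,-0.06,-0.09],0.7],
    [[0,0,0],[0.165,-0.09,-0.09],0.7]
  ]
}}

```text
clock: 28.4
tool_pos: [0.5702, 0.0725, 0.16]
orientation: [0.736, 0.677, 0.0, 0.0]
wrist_force: [2.0, 0.0, 0.0]
opening: 0.0598
```

```bash
python3 - <<'E'
from h import *
for p in[(.449,.278),(.530,.149)]:print(p,same(*p))
for c in caps():print(c)
rows((.5302,.1493,.036,PSI))
E
```

```text
(0.449, 0.278) (0.87, (0, 0))
(0.53, 0.149) (0.99, (0, 0))
(0.88, np.float64(424.4), np.float64(143.1), array([ 0.6544, -0.1719]))
(0.87, np.float64(437.1), np.float64(143.6), array([ 0.6524, -0.2069]))
[0.0, 0.0, -0.1] [0.0753, -0.0478, 0.1236] d=0.152
```

Emit:
{"fn": "move_arm", "kwargs": {
  "increments": [
    [[0,0,0],[0.045,-0.028,0.0],0.7],
    [[0,0,0],[0.075,-0.048,0.02],0.7],
    [[0,0,0],[0.075,-0.048,0.06],0.7],
    [[0,0,0],[0.075,-0.048,0.1],0.7],
    [[0,0,0],[0.075,-0.048,0.122],0.7],
    [[0,0,0],[0.075,-0.048,0.124],0.7],
    [[0,0,0],[0.075,-0.048,0.124],0.2],
    [[0,0,0],[0.075,-0.048,0.124],0.2]
  ]
}}

```text
clock: 29.8
tool_pos: [0.5298, 0.1499, 0.0368]
orientation: [0.736, 0.677, 0.001, 0.0]
wrist_force: [-0.3, -0.0, -0.4]
opening: 0.0323
```

Emit:
{"fn": "move_arm", "kwargs": {
  "increments": [
    [[0,0,0],[0,0,0],0.2],
    [[0,0,0],[0,0,0],0.2],
    [[0,0,0],[0,0,0],0.2],
    [[0,0,0],[0,0,-0.04],0.2],
    [[0,0,0],[0,0,-0.07],0.2],
    [[0,0,0],[0,0,-0.07],0.2]
  ]
}}

```text
clock: 30.55
tool_pos: [0.5301, 0.1504, 0.1077]
orientation: [0.736, 0.677, 0.002, 0.001]
wrist_force: [-0.7, 0.5, -1.5]
opening: 0.0322
```

```bash
python3 - <<'E'
from h import *
rows((.6265,.1715,.106,PSI),(.6265,.1715,.041,PSI))
E
```

```text
[0.2, -0.1, -0.0] [0.029, 0.0943, 0.0021] d=0.099
[0.2, -0.1, -0.0] [0.0289, 0.0941, 0.0671] d=0.119
```

Emit:
{"fn": "move_arm", "kwargs": {
  "increments": [
    [[0,0,0],[0.015,0.05,0],0.2],
    [[0,0,0],[0.028,0.094,0],0.2],
    [[0,0,0],[0.029,0.0945,0.025],0.2],
    [[0,0,0],[0.029,0.0945,0.05],0.2],
    [[0,0,0],[0.029,0.0945,0.062],0.2],
    [[0,0,0],[0.029,0.0945,0.0645],0.2],
    [[0,0,0],[0.029,0.0945,0.0645],0.2]
  ]
}}

```text
clock: 31.42
tool_pos: [0.6261, 0.1713, 0.0416]
orientation: [0.736, 0.677, 0.0, 0.0]
wrist_force: [-0.2, -0.0, -0.7]
opening: 0.0322
```

Emit:
{"fn": "move_arm", "kwargs": {
  "increments": [
    [[0,0,0],[0,0,0.001],0.55],
    [[0,0,0],[0,0,0.001],0.55],
    [[0,0,0],[0,0,-0.03],0.55],
    [[0,0,0],[0,0,-0.075],0.55],
    [[0,0,0],[0.01,-0.06,-0.09],0.7],
    [[0,0,0],[0.04,-0.11,-0.09],0.7]
  ]
}}

```text
clock: 32.17
tool_pos: [0.5186, 0.2199, 0.1329]
orientation: [0.736, 0.677, 0.001, 0.001]
wrist_force: [0.8, 1.5, -0.6]
opening: 0.0599
```

```bash
python3 - <<'E'
from h import *
for p in[(.449,.278)]:print(p,same(*p))
t=grab("top");s=grab("scene")
cv2.imwrite("pics/g.png",np.vstack([crop(t,230,130,160,100,4),crop(s,230,170,160,70,4)[:200]]))
for c in caps():print(c)
rows((.449,.278,.036,PSI))
E
```

```text
(0.449, 0.278) (0.87, (0, 0))
(0.88, np.float64(424.4), np.float64(143.1), array([ 0.6544, -0.1719]))
(0.88, np.float64(437.1), np.float64(143.6), array([ 0.6524, -0.2069]))
[-0.0, 0.0, -0.1] [0.0521, -0.0753, 0.0951] d=0.132
```

View pics/g.png

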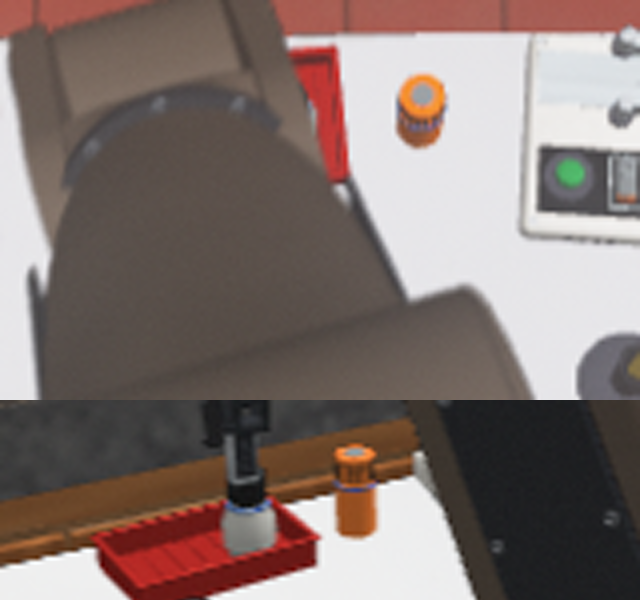

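The scene view shows the swollen pod upright in the right half of the tray, at crop (248,525). Last swollen pod next.

Emit:
{"fn": "move_arm", "kwargs": {
  "increments": [
    [[0,0,0],[0.03,-0.045,0.0],0.7],
    [[0,0,0],[0.052,-0.0755,0.01],0.7],
    [[0,0,0],[0.052,-0.0755,0.045],0.7],
    [[0,0,0],[0.052,-0.0755,0.08],0.7],
    [[0,0,0],[0.052,-0.0755,0.095],0.7],
    [[0,0,0],[0.052,-0.0755,0.0955],0.7],
    [[0,0,0],[0.052,-0.0755,0.0955],0.2],
    [[0,0,0],[0.052,-0.0755,0.0955],0.2]
  ]
}}

```text
clock: 33.88
tool_pos: [0.4491, 0.2784, 0.0369]
orientation: [0.736, 0.677, 0.001, 0.0]
wrist_force: [-0.7, -0.8, 2.1]
opening: 0.0324
```

Emit:
{"fn": "move_arm", "kwargs": {
  "increments": [
    [[0,0,0],[0,0,0],0.2],
    [[0,0,0],[0,0,0],0.2],
    [[0,0,0],[0,0,0],0.2],
    [[0,0,0],[0,0,-0.04],0.2],
    [[0,0,0],[0,0,-0.07],0.2],
    [[0,0,0],[0,0,-0.07],0.2]
  ]
}}

```text
clock: 34.62
tool_pos: [0.4494, 0.2786, 0.1079]
orientation: [0.736, 0.677, 0.002, 0.001]
wrist_force: [0.2, 0.3, -1.3]
opening: 0.032
```

```bash
python3 - <<'E'
from h import *
rows((.621,.2405,.106,PSI),(.621,.2405,.041,PSI))
E
```

```text
[0.2, -0.1, -0.0] [-0.0238, 0.1742, 0.0025] d=0.176
[0.2, -0.1, -0.0] [-0.024, 0.1739, 0.0675] d=0.188
```

Emit:
{"fn": "move_arm", "kwargs": {
  "increments": [
    [[0,0,0],[-0.007,0.05,0],0.2],
    [[0,0,0],[-0.014,0.1,0],0.2],
    [[0,0,0],[-0.02,0.15,0],0.2],
    [[0,0,0],[-0.024,0.174,0],0.2],
    [[0,0,0],[-0.024,0.174,0.025],0.2],
    [[0,0,0],[-0.024,0.174,0.05],0.2],
    [[0,0,0],[-0.024,0.174,0.063],0.2],
    [[0,0,0],[-0.024,0.174,0.0645],0.2]
  ]
}}

```text
clock: 35.62
tool_pos: [0.6195, 0.2399, 0.0401]
orientation: [0.736, 0.677, -0.001, -0.0]
wrist_force: [-0.3, 0.3, -0.9]
opening: 0.0321
```

Emit:
{"fn": "move_arm", "kwargs": {
  "increments": [
    [[0,0,0],[0,0,0.001],0.2],
    [[0,0,0],[0,0,0.001],0.55],
    [[0,0,0],[0,0,0.001],0.55],
    [[0,0,0],[0,0,-0.03],0.55],
    [[0,0,0],[0,0,-0.08],0.55],
    [[0,0,0],[0,0,-0.14],0.6],
    [[0,0,0],[-0.04,-0.03,-0.18],0.6],
    [[0,0,0],[-0.08,-0.06,-0.18],0.6]
  ]
}}

```text
clock: 36.62
tool_pos: [0.5537, 0.1648, 0.2245]
orientation: [0.735, 0.678, 0.003, 0.002]
wrist_force: [0.9, -1.2, 0.1]
opening: 0.0511
```

```bash
python3 - <<'E'
from h import *
rows((.52,-.25,.225,PSI),(.4367,-.0655,.225,PSI))
E
```

```text
[0.3, -0.1, 0.0] [-0.4162, 0.0001, -0.0011] d=0.416
[0.3, -0.1, 0.0] [-0.2391, -0.0979, -0.0014] d=0.258
```

Emit:
{"fn": "move_arm", "kwargs": {
  "increments": [
    [[0,0,0],[-0.06,0,-0.02],0.6],
    [[0,0,0],[-0.12,-0.02,-0.02],0.6],
    [[0,0,0],[-0.18,-0.03,-0.02],0.6],
    [[0,0,0],[-0.24,-0.04,-0.02],0.6],
    [[0,0,0],[-0.3,-0.05,-0.02],0.6],
    [[0,0,0],[-0.36,-0.06,-0.02],0.6],
    [[0,0,0],[-0.42,-0.07,-0.02],0.6],
    [[0,0,0],[-0.48,-0.08,-0.02],0.6]
  ]
}}

```text
clock: 37.62
tool_pos: [0.4336, -0.3085, 0.2419]
orientation: [0.736, 0.677, 0.0, 0.001]
wrist_force: [0.9, -0.1, -0.3]
opening: 0.0511
```

Emit:
{"fn": "move_arm", "kwargs": {
  "increments": [
    [[0,0,0],[-0.06,-0.02,0],0.6],
    [[0,0,0],[-0.12,-0.04,0],0.6]
  ]
}}

```text
clock: 37.88
tool_pos: [0.3843, -0.4234, 0.2418]
orientation: [0.736, 0.677, -0.0, 0.0]
wrist_force: [1.5, 0.4, -0.6]
opening: 0.051
```

```bash
python3 - <<'E'
from h import *
t=grab("top");s=grab("scene");np.savez("f1.npz",t=t,s=s)
print(arm.sense()["tool_pos"])
cv2.imwrite("pics/m1.png",np.vstack([crop(t,255,128,200,110,4),cv2.resize(crop(s,240,160,200,80,4),(800,160) if 0 else (800,320))])[:600])
rows((.4367,-.0655,.225,PSI))
E
```

```text
[ 0.38591789 -0.42049819  0.24162578]
[0.0, 0.0, 0.1] [0.3579, 0.022, 0.0165] d=0.359
```

View pics/m1.png

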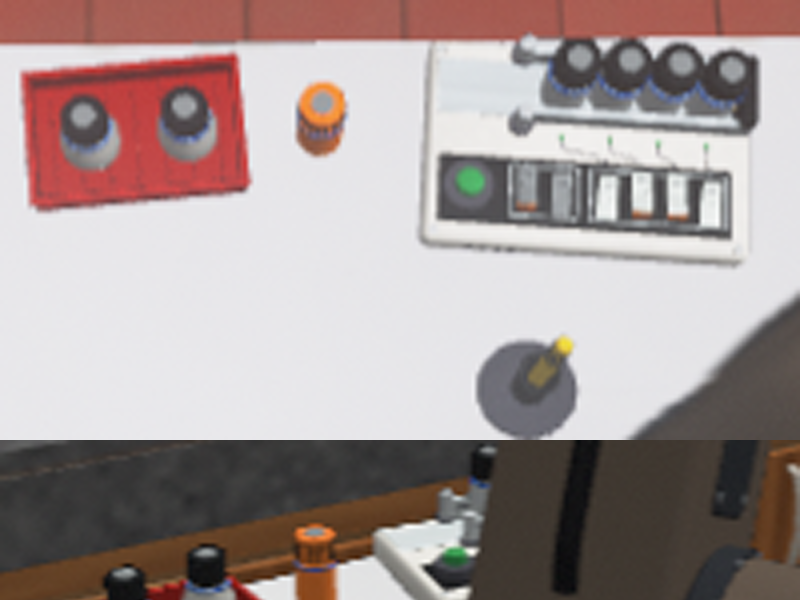

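All four slim pods stand in the lane against the stop, caps at about crop (580,57) to (733,68), and both swollen pods stand in the tray at (85,120) and (185,108). The rockers are unchanged, and the stylus top (565,345) lies directly above the stand's foot at (526,389).

Emit:
{"fn": "move_arm", "kwargs": {
  "increments": [
    [[0,0,0],[0.06,0.004,0.016],0.6],
    [[0,0,0],[0.12,0.008,0.016],0.6],
    [[0,0,0],[0.18,0.012,0.016],0.6],
    [[0,0,0],[0.24,0.016,0.016],0.6],
    [[0,0,0],[0.3,0.02,0.016],0.6],
    [[0,0,0],[0.35,0.022,0.016],0.6],
    [[0,0,0],[0.358,0.022,0.016],0.6],
    [[0,0,0],[0.358,0.022,0.016],0.6]
  ]
}}

```text
clock: 39.28
tool_pos: [0.4367, -0.0659, 0.2255]
orientation: [0.735, 0.678, 0.0, 0.0]
wrist_force: [0.3, -0.3, 0.5]
opening: 0.0511
```

```bash
python3 - <<'E'
from h import *
s=arm.sense();print(s["tool_pos"])
o=lambda x,y:(255+(x+.5)/4-.5,128+(y+.5)/4-.5)
print(onplane("top",*o(565,345),.163),onplane("top",*o(526,389),.006))
for p,y in zip([(580,57),(631,57),(682,62),(733,68)],(.019,-.015,-.049,-.083)):print((onplane("top",*o(*p),.102)-dk(.04,y,.102)).round(4))
rows((.4367,-.0657,.225,PSI))
t=grab("top",2);s=grab("scene",2);cv2.imwrite("pics/st.png",np.hstack([crop(t,340,180,100,90,4),crop(s,320,100,100,90,4)]))
E
```

```text
[ 0.43672184 -0.06593053  0.22551745]
[ 0.43709025 -0.0652202   0.163     ] [ 0.43802786 -0.06466109  0.006     ]
[-0.0011  0.0004  0.    ]
[0.0012 0.     0.    ]
[-0.0001 -0.0001 -0.    ]
[-0.002  -0.0002  0.    ]
[0.0, 0.0, 0.1] [0.0002, -0.0, 0.0005] d=0.001
```

Pods seat to within 2 mm of nominal. Descending onto the stylus.

Emit:
{"fn": "move_arm", "kwargs": {
  "increments": [
    [[0,0,0],[0.0005,0.0005,0.04],0.6],
    [[0,0,0],[0.0005,0.0005,0.08],0.6],
    [[0,0,0],[0.0005,0.0005,0.108],0.6],
    [[0,0,0],[0.0005,0.0005,0.1145],0.6],
    [[0,0,0],[0.0005,0.0005,0.1145],0.6],
    [[0,0,0],[0.0005,0.0005,0.1145],0],
    [[0,0,0],[0.0005,0.0005,0.1145],0],
    [[0,0,0],[0.0005,0.0005,0.1145],0]
  ],
  "newtons": 40
}}

```text
clock: 40.48
tool_pos: [0.4374, -0.0662, 0.1113]
orientation: [0.736, 0.677, 0.0, 0.001]
wrist_force: [0.0, 0.1, 2.8]
opening: 0.011
```

Emit:
{"fn": "move_arm", "kwargs": {
  "increments": [
    [[0,0,0],[0,0,0],0],
    [[0,0,0],[0,0,0],0],
    [[0,0,0],[0,0,0],0],
    [[0,0,0],[0,0,0],0]
  ]
}}

```text
clock: 40.98
tool_pos: [0.4374, -0.0662, 0.1111]
orientation: [0.736, 0.677, 0.0, 0.0]
wrist_force: [-0.8, -0.3, 6.6]
opening: 0.0107
```

Emit:
{"fn": "move_arm", "kwargs": {
  "increments": [
    [[0,0,0],[0,0,-0.03],0],
    [[0,0,0],[0,0,-0.06],0],
    [[0,0,0],[0,0,-0.09],0],
    [[0,0,0],[0,0,-0.1],0],
    [[0,0,0],[0,0,-0.1],0]
  ]
}}

```text
clock: 41.6
tool_pos: [0.4372, -0.0661, 0.2106]
orientation: [0.736, 0.677, 0.0, 0.0]
wrist_force: [-0.6, 0.3, -0.6]
opening: 0.0112
```

```bash
python3 - <<'E'
from h import *
s=arm.sense();print(s["tool_pos"],s["opening"],s["wrist_force"])
for y in(-.085,-.013):
    p=dk(-.025,y,0);rows((*p[:2],.17,PSI))
p=dk(-.036,.084,0);rows((*p[:2],.17,PSI))
t=grab("top",2);s=grab("scene",2);cv2.imwrite("pics/st2.png",np.hstack([crop(t,350,175,80,90,5),crop(s,330,130,80,90,5)]))
E
```

```text
[ 0.43716629 -0.06608459  0.21062609] 0.01117390237791173 [-0.59861904  0.30051341 -0.56416259]
[0.0, 0.0, -0.0] [-0.1182, 0.1476, 0.0407] d=0.193
[0.0, 0.0, -0.0] [-0.0462, 0.1475, 0.0407] d=0.160
[0.0, 0.0, -0.0] [0.0508, 0.1365, 0.0407] d=0.151
```

View pics/st2.png

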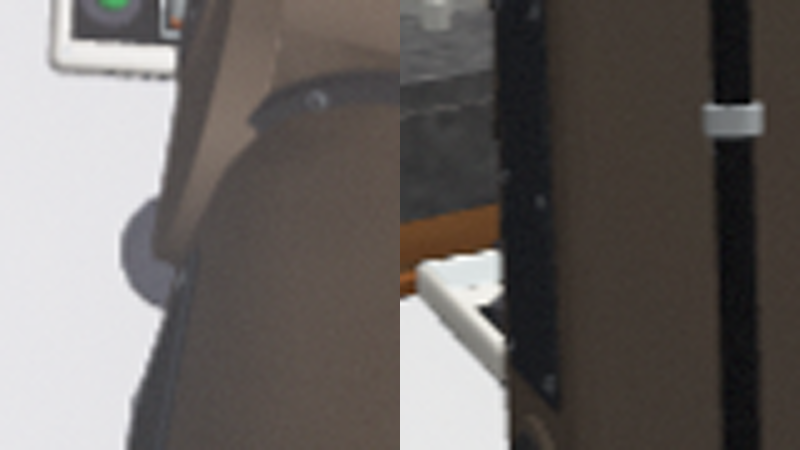

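Both views are blocked by the arm. The opening (11 mm) shows the stylus is held. On to rocker 4's far half.

Emit:
{"fn": "move_arm", "kwargs": {
  "increments": [
    [[0,0,0],[-0.015,0.05,0],0],
    [[0,0,0],[-0.03,0.1,0],0],
    [[0,0,0],[-0.046,0.1475,0],0],
    [[0,0,0],[-0.046,0.1475,0.03],0],
    [[0,0,0],[-0.046,0.1475,0.055],0],
    [[0,0,0],[-0.046,0.1475,0.06],0],
    [[0,0,0],[-0.046,0.1475,0.06],0]
  ]
}}

```text
clock: 42.68
tool_pos: [0.5804, -0.1241, 0.1507]
orientation: [0.736, 0.677, -0.0, -0.0]
wrist_force: [0.0, 0.1, 0.1]
opening: 0.0109
```

Emit:
{"fn": "move_arm", "kwargs": {
  "increments": [
    [[0,0,0],[0,0,0.003],0],
    [[0,0,0],[0,0,0.005],0],
    [[0,0,0],[0,0,0.007],0],
    [[0,0,0],[0,0,0.007],0]
  ]
}}

```text
clock: 43.18
tool_pos: [0.5804, -0.1241, 0.1438]
orientation: [0.736, 0.677, -0.0, 0.0]
wrist_force: [-0.1, -0.9, -0.8]
opening: 0.0108
```

Emit:
{"fn": "move_arm", "kwargs": {
  "increments": [
    [[0,0,0],[0,0,0.001],0],
    [[0,0,0],[0,0,0.002],0],
    [[0,0,0],[0,0,0.002],0]
  ]
}}

```text
clock: 43.55
tool_pos: [0.5808, -0.1242, 0.142]
orientation: [0.736, 0.677, 0.0, 0.0]
wrist_force: [1.8, 0.2, 2.0]
opening: 0.0109
```

Emit:
{"fn": "move_arm", "kwargs": {
  "increments": [
    [[0,0,0],[0,0,0.001],0],
    [[0,0,0],[0,0,0.002],0],
    [[0,0,0],[0,0,0.002],0]
  ]
}}

```text
clock: 43.92
tool_pos: [0.5802, -0.124, 0.1397]
orientation: [0.736, 0.677, -0.0, -0.0]
wrist_force: [0.7, -1.0, -0.5]
opening: 0.0108
```

Emit:
{"fn": "move_arm", "kwargs": {
  "increments": [
    [[0,0,0],[0,0,0.001],0],
    [[0,0,0],[0,0,0.002],0],
    [[0,0,0],[0,0,0.002],0]
  ]
}}

```text
clock: 44.3
tool_pos: [0.5801, -0.124, 0.1376]
orientation: [0.736, 0.677, -0.0, -0.0]
wrist_force: [-0.3, 0.3, 1.0]
opening: 0.011
```

Emit:
{"fn": "move_arm", "kwargs": {
  "increments": [
    [[0,0,0],[0,0,0.001],0],
    [[0,0,0],[0,0,0.001],0],
    [[0,0,0],[0,0,0.001],0]
  ]
}}

```text
clock: 44.68
tool_pos: [0.5804, -0.1241, 0.1373]
orientation: [0.736, 0.677, 0.0, 0.0]
wrist_force: [-1.3, -0.6, 6.8]
opening: 0.0108
```

Firm bottoming at 6.8 N after a ~2 N snap, so rocker 4 is flipped. Now rocker 1.

Emit:
{"fn": "move_arm", "kwargs": {
  "increments": [
    [[0,0,0],[0,0,-0.015],0],
    [[0,0,0],[-0.036,0,-0.015],0],
    [[0,0,0],[-0.072,0,-0.015],0],
    [[0,0,0],[-0.072,0,-0.015],0],
    [[0,0,0],[-0.072,0,-0.009],0],
    [[0,0,0],[-0.072,0,-0.007],0],
    [[0,0,0],[-0.072,0,-0.005],0]
  ]
}}

```text
clock: 45.55
tool_pos: [0.575, -0.1952, 0.1419]
orientation: [0.735, 0.678, 0.0, 0.0]
wrist_force: [1.5, 0.2, 3.4]
opening: 0.011
```

Emit:
{"fn": "move_arm", "kwargs": {
  "increments": [
    [[0,0,0],[0,0,0.001],0],
    [[0,0,0],[0,0,0.002],0],
    [[0,0,0],[0,0,0.003],0],
    [[0,0,0],[0,0,0.004],0],
    [[0,0,0],[0,0,0.005],0],
    [[0,0,0],[0,0,0.005],0]
  ]
}}

```text
clock: 46.3
tool_pos: [0.5747, -0.196, 0.1373]
orientation: [0.736, 0.677, 0.0, 0.0]
wrist_force: [-1.0, 0.4, 5.2]
opening: 0.011
```

Emit:
{"fn": "move_arm", "kwargs": {
  "increments": [
    [[0,0,0],[0,0,-0.04],0],
    [[0,0,0],[0,0,-0.09],0],
    [[0,0,0],[-0.05,-0.035,-0.09],0],
    [[0,0,0],[-0.1,-0.07,-0.09],0],
    [[0,0,0],[-0.15,-0.105,-0.09],0],
    [[0,0,0],[-0.2,-0.14,-0.09],0],
    [[0,0,0],[-0.24,-0.165,-0.09],0],
    [[0,0,0],[-0.24,-0.165,-0.09],0]
  ]
}}

```text
clock: 47.3
tool_pos: [0.3884, -0.4237, 0.2267]
orientation: [0.737, 0.676, -0.0, 0.0]
wrist_force: [-0.2, 0.0, -0.7]
opening: 0.0107
```

```bash
python3 - <<'E'
from h import *
t=grab("top");s=arm.sense();print(s["tool_pos"],s["opening"])
cv2.imwrite("pics/r1.png",np.hstack([crop(t,355,130,100,70,6)]))
p=dk(-.036,.084,0);rows((*p[:2],.2,PSI))
E
```

```text
[ 0.39087673 -0.42067095  0.22678497] 0.011061039588654654
[-0.0, -0.0, 0.0] [0.4079, 0.1539, 0.0269] d=0.437
```

View pics/r1.png

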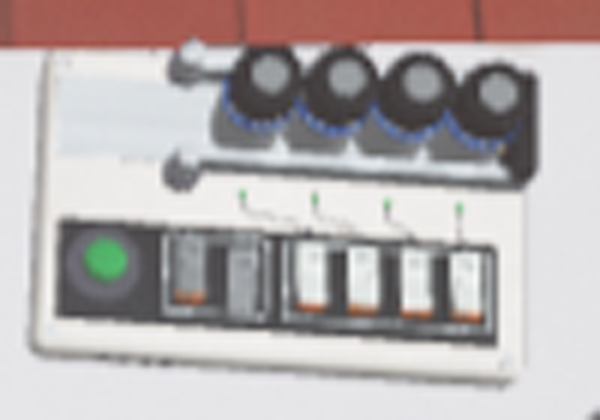

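All four white rockers show orange flags, at crop (312,308) to (466,316). Grey 5 is off and grey 6 is on, unchanged. Now the start button.

Emit:
{"fn": "move_arm", "kwargs": {
  "increments": [
    [[0,0,0],[0.055,0.02,0],0],
    [[0,0,0],[0.11,0.04,0],0],
    [[0,0,0],[0.165,0.06,0],0],
    [[0,0,0],[0.22,0.08,0],0],
    [[0,0,0],[0.275,0.1,0],0],
    [[0,0,0],[0.33,0.12,0],0],
    [[0,0,0],[0.38,0.142,0],0],
    [[0,0,0],[0.408,0.154,0.02],0]
  ]
}}

```text
clock: 48.5
tool_pos: [0.5787, -0.0237, 0.2077]
orientation: [0.734, 0.679, 0.001, 0.001]
wrist_force: [0.3, -0.6, -1.0]
opening: 0.0111
```

```bash
python3 - <<'E'
from h import *
p=dk(-.036,.084,0);rows((*p[:2],.155,PSI));print(arm.sense()["tool_pos"])
E
```

```text
[0.2, 0.0, 0.2] [-0.003, -0.0012, 0.0527] d=0.053
[ 0.57869215 -0.02368826  0.20774566]
```

Emit:
{"fn": "move_arm", "kwargs": {
  "increments": [
    [[0,0,0],[0,0,0.03],0],
    [[0,0,0],[0,0,0.05],0],
    [[0,0,0],[0,0,0.0565],0],
    [[0,0,0],[0,0,0.06],0],
    [[0,0,0],[0,0,0.062],0],
    [[0,0,0],[0,0,0.063],0],
    [[0,0,0],[0,0,0.064],0],
    [[0,0,0],[0,0,0.065],0]
  ]
}}

```text
clock: 49.5
tool_pos: [0.5784, -0.0275, 0.1449]
orientation: [0.736, 0.677, 0.001, 0.002]
wrist_force: [-5.2, 1.8, 30.1]
opening: 0.0109
```

Emit:
{"fn": "move_arm", "kwargs": {
  "increments": [
    [[0,0,0],[0,0,0.0007],0],
    [[0,0,0],[0,0,0.0013],0],
    [[0,0,0],[0,0,0.0013],0]
  ]
}}

```text
clock: 49.88
tool_pos: [0.5787, -0.0277, 0.1446]
orientation: [0.736, 0.677, 0.002, 0.002]
wrist_force: [-6.0, 1.8, 32.7]
opening: 0.0115
```

30 N with only ~2–3 mm of travel is odd, so I'll look before doing more.

```bash
python3 - <<'E'
from h import *
s=grab("scene",2);x=arm.sense();print(x["tool_pos"],x["wrist_force"],dk(-.036,.084,.049))
u,v=proj("scene",dk(-.036,.084,.049))[0].astype(int);print(u,v)
q=crop(s,u-40,v-45,80,70,10);X=x["tool_pos"].copy()
for z in(.098,.0):
    w=proj("scene",X-[0,0,z])[0]-[u-40,v-45];cv2.drawMarker(q,tuple(int(i*10+5) for i in w),(255,0,255),0,14,1)
cv2.imwrite("pics/b1.png",q[:600])
E
```

```text
[ 0.57874206 -0.0276312   0.14465502] [-6.24419462  2.1350954  33.14874212] [ 0.57738391 -0.02663936  0.049     ]
353 187
```

View pics/b1.png

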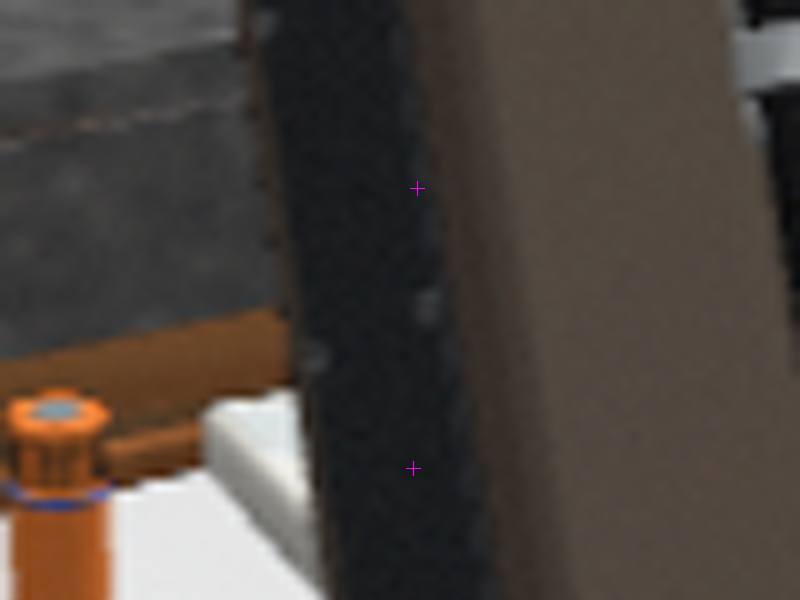

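The arm blocks this view too. I'll lift in small steps and read the force profile.

Emit:
{"fn": "move_arm", "kwargs": {
  "increments": [
    [[0,0,0],[0,0,-0.002],0],
    [[0,0,0],[0,0,-0.002],0]
  ]
}}

```text
clock: 50.22
tool_pos: [0.5782, -0.0275, 0.1453]
orientation: [0.736, 0.677, 0.001, 0.001]
wrist_force: [-4.5, 1.9, 19.3]
opening: 0.0109
```

Emit:
{"fn": "move_arm", "kwargs": {
  "increments": [
    [[0,0,0],[0,0,-0.002],0],
    [[0,0,0],[0,0,-0.002],0]
  ]
}}

```text
clock: 50.48
tool_pos: [0.5779, -0.0276, 0.1459]
orientation: [0.736, 0.677, 0.001, 0.001]
wrist_force: [-1.6, 1.5, 8.6]
opening: 0.0111
```

Emit:
{"fn": "move_arm", "kwargs": {
  "increments": [
    [[0,0,0],[0,0,-0.002],0],
    [[0,0,0],[0,0,-0.002],0]
  ]
}}

```text
clock: 50.72
tool_pos: [0.5777, -0.0275, 0.147]
orientation: [0.736, 0.677, 0.0, 0.001]
wrist_force: [-0.6, 0.9, 3.1]
opening: 0.0108
```

Emit:
{"fn": "move_arm", "kwargs": {
  "increments": [
    [[0,0,0],[0,0,-0.002],0],
    [[0,0,0],[0,0,-0.002],0]
  ]
}}

```text
clock: 50.98
tool_pos: [0.5775, -0.0276, 0.1486]
orientation: [0.736, 0.677, 0.0, 0.0]
wrist_force: [1.5, -0.7, 2.3]
opening: 0.0114
```

Emit:
{"fn": "move_arm", "kwargs": {
  "increments": [
    [[0,0,0],[0,0,-0.0015],0],
    [[0,0,0],[0,0,-0.0015],0]
  ]
}}

```text
clock: 51.22
tool_pos: [0.5773, -0.0275, 0.15]
orientation: [0.736, 0.677, -0.0, 0.0]
wrist_force: [0.1, 0.7, 2.1]
opening: 0.011
```

Emit:
{"fn": "move_arm", "kwargs": {
  "increments": [
    [[0,0,0],[0,0,-0.0015],0],
    [[0,0,0],[0,0,-0.0015],0]
  ]
}}

```text
clock: 51.48
tool_pos: [0.5773, -0.0275, 0.1515]
orientation: [0.736, 0.677, -0.0, -0.0]
wrist_force: [-0.6, -0.2, 0.5]
opening: 0.0108
```

Emit:
{"fn": "move_arm", "kwargs": {
  "increments": [
    [[0,0,0],[0,0,-0.002],0],
    [[0,0,0],[0,0,-0.002],0]
  ]
}}

```text
clock: 51.72
tool_pos: [0.5772, -0.0275, 0.1535]
orientation: [0.736, 0.677, -0.0, -0.0]
wrist_force: [-0.4, 0.3, -0.2]
opening: 0.0111
```

The profile is clean: contact at z = 0.151, 2–3 N spring, hard stop at 0.146. That is the full 5 mm travel, so the button was fully pressed. Now I'll return the stylus.

Emit:
{"fn": "move_arm", "kwargs": {
  "increments": [
    [[0,0,0],[0,0,-0.04],0],
    [[0,0,0],[0,0,-0.065],0],
    [[0,0,0],[-0.02,-0.05,-0.065],0],
    [[0,0,0],[-0.035,-0.1,-0.065],0],
    [[0,0,0],[-0.05,-0.136,-0.065],0],
    [[0,0,0],[-0.05,-0.136,-0.065],0],
    [[0,0,0],[-0.05,-0.136,-0.065],0]
  ]
}}

```text
clock: 52.6
tool_pos: [0.4384, -0.0663, 0.2188]
orientation: [0.736, 0.677, 0.0, 0.0]
wrist_force: [0.6, -1.0, -0.2]
opening: 0.011
```

```bash
python3 - <<'E'
from h import *
rows((.4373,-.0662,.145,PSI));print(arm.sense()["tool_pos"])
E
```

```text
[0.1, 0.0, -0.1] [0.0, -0.0012, 0.0738] d=0.074
[ 0.43844402 -0.06631501  0.21876836]
```

Emit:
{"fn": "move_arm", "kwargs": {
  "increments": [
    [[0,0,0],[0,-0.001,0.02],0],
    [[0,0,0],[0,-0.001,0.04],0],
    [[0,0,0],[0,-0.001,0.055],0],
    [[0,0,0],[0,-0.001,0.065],0],
    [[0,0,0],[0,-0.001,0.075],0],
    [[0,0,0],[0,-0.001,0.08],0]
  ]
}}

```text
clock: 53.35
tool_pos: [0.4369, -0.066, 0.138]
orientation: [0.736, 0.677, -0.0, -0.0]
wrist_force: [0.3, 0.4, 0.1]
opening: 0.011
```

Emit:
{"fn": "move_arm", "kwargs": {
  "increments": [
    [[0,0,0],[0,0,0.005],0],
    [[0,0,0],[0,0,0.01],0],
    [[0,0,0],[0,0,0.014],0],
    [[0,0,0],[0,0,0.017],0],
    [[0,0,0],[0,0,0.019],0]
  ]
}}

```text
clock: 53.98
tool_pos: [0.4367, -0.0661, 0.1194]
orientation: [0.736, 0.677, -0.0, 0.0]
wrist_force: [-0.3, 0.0, 0.8]
opening: 0.0111
```

Sliding in freely. Lowering to the bore floor.

Emit:
{"fn": "move_arm", "kwargs": {
  "increments": [
    [[0,0,0],[0,0,0.002],0],
    [[0,0,0],[0,0,0.003],0],
    [[0,0,0],[0,0,0.003],0]
  ]
}}

```text
clock: 54.35
tool_pos: [0.4367, -0.0661, 0.1165]
orientation: [0.736, 0.677, -0.0, 0.0]
wrist_force: [-0.3, 0.2, -0.8]
opening: 0.0111
```

Emit:
{"fn": "move_arm", "kwargs": {
  "increments": [
    [[0,0,0],[0,0,0.001],0],
    [[0,0,0],[0,0,0.002],0],
    [[0,0,0],[0,0,0.002],0]
  ]
}}

```text
clock: 54.72
tool_pos: [0.4367, -0.0661, 0.1144]
orientation: [0.736, 0.677, -0.0, -0.0]
wrist_force: [0.0, -0.1, 0.3]
opening: 0.0108
```

Emit:
{"fn": "move_arm", "kwargs": {
  "increments": [
    [[0,0,0],[0,0,0.001],0],
    [[0,0,0],[0,0,0.002],0],
    [[0,0,0],[0,0,0.002],0]
  ]
}}

```text
clock: 55.1
tool_pos: [0.4367, -0.0661, 0.1124]
orientation: [0.736, 0.677, -0.0, -0.0]
wrist_force: [0.2, -1.0, 0.6]
opening: 0.011
```

Emit:
{"fn": "move_arm", "kwargs": {
  "increments": [
    [[0,0,0],[0,0,0],0.3],
    [[0,0,0],[0,0,0],0.6],
    [[0,0,0],[0,0,0],0.6],
    [[0,0,0],[0,0,0],0.6],
    [[0,0,0],[0,0,-0.05],0.6],
    [[0,0,0],[0,0,-0.1],0.6],
    [[0,0,0],[0,0,-0.14],0.6]
  ]
}}

```text
clock: 55.98
tool_pos: [0.4366, -0.066, 0.2545]
orientation: [0.736, 0.677, 0.0, 0.001]
wrist_force: [-0.1, 0.4, -0.4]
opening: 0.051
```

Emit:
{"fn": "move_arm", "kwargs": {
  "increments": [
    [[0,0,0],[-0.06,0,0],0.6],
    [[0,0,0],[-0.12,-0.005,0],0.6],
    [[0,0,0],[-0.18,-0.01,0],0.6],
    [[0,0,0],[-0.24,-0.015,0],0.6],
    [[0,0,0],[-0.3,-0.02,0],0.6],
    [[0,0,0],[-0.36,-0.025,0],0.6],
    [[0,0,0],[-0.36,-0.025,0],0.6],
    [[0,0,0],[-0.36,-0.025,0],0.6]
  ]
}}

```text
clock: 56.98
tool_pos: [0.3819, -0.4224, 0.2521]
orientation: [0.736, 0.677, 0.0, -0.0]
wrist_force: [0.6, 0.8, -0.6]
opening: 0.0509
```

```bash
python3 - <<'E'
from h import *
t=grab("top");s=grab("scene")
cv2.imwrite("pics/end.png",np.vstack([crop(t,255,128,200,110,4),crop(s,200,170,200,40,4)]))
E
```

```text
(no output)
```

View pics/end.png

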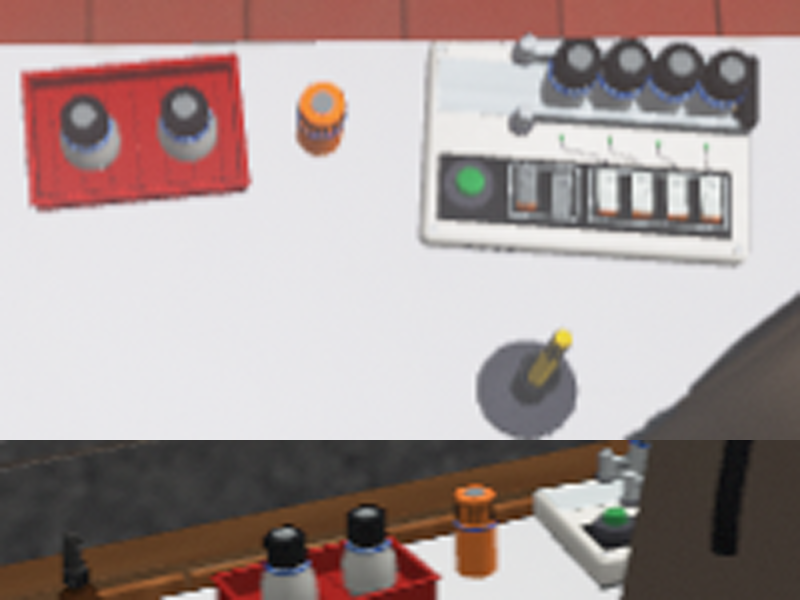

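```bash
python3 - <<'E'
from h import *
t=grab("top");a=np.load("f1.npz")["t"]
cv2.imwrite("pics/cmp.png",np.hstack([crop(a,370,203,40,40,10),crop(t,370,203,40,40,10)]))
o=lambda x,y:(255+(x+.5)/4-.5,128+(y+.5)/4-.5)
for z in(.15,.163,.18):print(onplane("top",*o(562,339),z))
E
```

```text
[ 0.44353202 -0.06592225  0.15      ]
[ 0.44084904 -0.0635941   0.163     ]
[ 0.43734053 -0.06054959  0.18      ]
```

View pics/cmp.png

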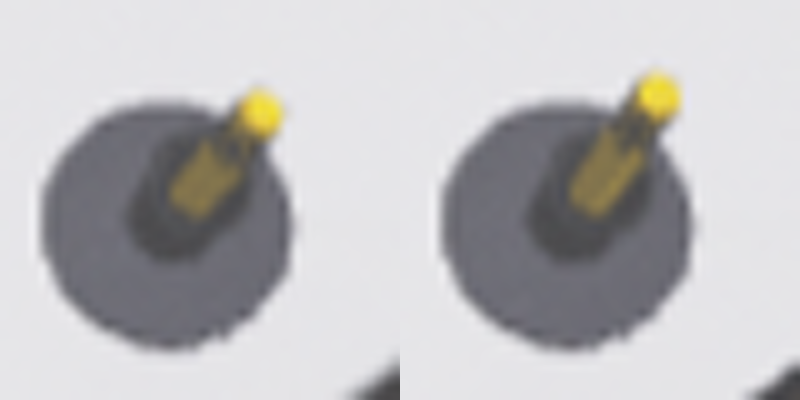

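The stylus stands in its bore, leaning about 1.5–2° within the bore's play, with its lower end where it was. Everything else is as wanted, so I'm handing in.

```bash
python3 -c "
from cell import arm
print(arm.sign_off())"
```

```text
the job is handed in; nothing more can be done
None
```

The job is handed in at about 57 s on the robot's clock.

**What was done**
- **Pods:** The four slim pods went in between the gauge pins one after another and were pushed up against the stop. The two swollen ones stand upright in the red tray.
- **Rockers:** All four seats are occupied, so I flipped the two rockers that were off (1 and 4) with the stylus. Rockers 2 and 3 were already on.
- **Button and stylus:** I pressed the start button with the stylus after the rockers were set, then put the stylus back in its stand.

**Last checks**
- The top camera shows four pods in the lane, within about 2 mm of their seats. The two swollen pods are in the tray.
- All four white rockers show orange, grey 5 is off and grey 6 is on.
- The mortar and dropper bottle were never approached; I made no final measurement of them.

**Things that did not go as expected**
- The button bottomed at about 33 N, with the arm roughly 4 mm higher than I had calculated. The cameras were blocked at that moment. On lifting, the force showed a 2–3 N spring over about 5 mm above a hard stop, which I read as a full press.
- The stylus now leans about 1.5–2° in its stand. That fits the play in the bore.
- I saw no pod knocked aside.

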